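# Lay out the lesson tray

### The arm

A 6-joint arm with a two-finger parallel gripper is mounted at the origin on the work surface. World frame = base frame: x ahead of the robot, y to its left, z up, the work surface at z = 0. Lengths are in m, angles in rad, forces in N, time in s.
With the tool pointing down it reaches from about 0.4 to 0.825 m from the base axis. Payload 7 kg.
Tool frame: the origin (TCP) lies between the finger pads; the fingertips stand 22 mm ahead of it and the grasp point (between the pads) lies 3 mm ahead of it (arm.tip_reach is the distance from the TCP to the fingertips, in m); z points along the fingers, y is the line along which they close (so a half turn about z gives the same grasp; the last joint's range is limited). The gripper opens to 88 mm and grips with 3 to 60 N. Pads are 19 mm wide; open, the fingers measure 130 mm over their backs; the gripper's body (78 mm by 193 mm) begins 47 mm behind the grasp point.
Start: joints at [-1.005, 0.359, 0.012, 0, -1.224, -0.288], TCP at [0.185, -0.649, 0.249] pointing down, gripper open.
Joint ranges: [-3.07, 3.07], [-1.43, 2.12], [-1.02, 1.25], [-3.03, 1.67], [-3.05, -0], [-3.03, 3.03]. Speed limits (rad/s): [2.39, 2.39, 3.01, 3.14, 3.14, 3.14].

### API

Orientations are given as [roll, pitch, yaw] about the fixed x, y, z axes, in that order (R = Rz(yaw) Ry(pitch) Rx(roll)).
In Python, from station import arm, viewer gives the robot as it stands. The module is installed in compiled form; this text tells all that it offers.
- The arm moves only by the tool apply_moves, never from a script. Its argument "commands" is a list that holds one entry, the list of rows, each a list of 5 numbers: the closure, from -1 (fully open) to 1 (shut), then the shift along the world's x, y, z as a fraction of full scale, then the turn about the world's z as a fraction of full scale. In form: [[[fingers, tx, ty, tz, yaw], ...]]. A call has 1 to 12 rows; each row shifts and turns the commanded pose from where the row before left it; what a row does not reach is not made up. Full scale, the value 1, is 20 cm for a shift and pi rad for a turn. A row lasts 1/10 s, in which the tool goes at most 50 mm and 8.59 degrees, less where a joint would pass 70% of its speed; a pose out of reach is approached as far as the arm can. A call with a number of a shift or a turn outside -1 to 1 is refused whole. A call with a gripper value outside its range is refused whole. The fingers move at their own pace and stop on an object; "force" is the grip in N (left out, the last holds). Time passes only in rows, so rows that do not move let the fingers close. It gives the time, the measured TCP pose, the force, the opening and the grip force at its end, in the units of the state.
- arm.get_state(): the state, without advancing time (a new reading comes with each control period).
- viewer.grab_frame(name): name is "scene" or "side" or "wrist"; returns a dict with "image" (420x560x3 uint8, blue, green, red), "mtx" (3x3 intrinsics, pixels), "rvec" (rotation vector, rad) and "tvec" (3), from world to camera coordinates, as OpenCV has them. Camera axes: x right, y down, z forward; pixel columns grow to the right and rows downward; lengths in m; the calibration is good to about 2 mm. A picture is of the moment at which its call begins. There is no depth.
- arm.job_done(): hands the job in; it is judged then, once.
The state is a dict: "t": time; "q": joint angles; "qd": joint speeds; "joint_efforts": joint torques, N m; "eef_pos": TCP position; "ee_rot": TCP orientation; "force": force on the tool from outside, world axes, zero at the start; "moment": the same for the moment, N m; "width": finger opening in m; "gripper_force": force on a finger pad.
Only numpy, scipy, OpenCV 4.12 (cv2) and the standard library are available. Lean on these libraries where they do the work, as an engineer would, in place of code of your own. Each camera call takes 0.05 s, during which the arm holds its last target. There are 200 camera calls.

### The job

Get the tray ready for the next lesson: take the wooden shape pieces out of the drawer and set each one fully down in its matching pocket of the puzzle board, and stack all the board books in one square, flush-edged pile on the green mat, each book lying lengthwise on it. Leave the drawer pushed fully shut, and do not disturb the other things on the desk.

Things in the scene. Friction and masses are not known exactly. Their poses are not given: they have to be found in the camera images.
- tray: fixed wooden lesson tray 270 x 250 mm (x by y), floor 6 mm thick, low rim 14 mm high all round. Origin at the centre of its underside, on the desk. On its -y side a plywood shape-puzzle board (252 mm along x, 84 mm wide, top 22 mm above the desk) with three pockets in a row along the tray's x; on its +y side a flat floor with a dark green felt mat.
- mat (a point): centre of the dark green felt mat (101 x 70 mm, longer along the tray's x, flush with the tray floor): where the pile of books stands; axes as the tray's. 6 mm above the desk. Free floor all round it: 35 mm or more beside the long edges of a centred book.
- pocket_round (a point): centre of the floor of the round pocket of the puzzle board, 54 mm across and 11 mm deep; axes as the tray's; the pocket nearest the robot when the tray is square to it
- pocket_square (a point): centre of the floor of the square pocket, 50 x 50 mm, sides along the tray's x and y, 11 mm deep; the middle pocket
- pocket_hex (a point): centre of the floor of the six-sided pocket, 50 mm across flats, two of its flats facing the tray's +x and -x, 11 mm deep; the third pocket. Pocket centres are 82 mm apart
- piece_round: red wooden disc, 50 mm across, 24 mm thick, 30 g; lies in the drawer at the start; origin at the centre of its underside, z up through its thickness
- piece_square: yellow wooden square, 46 x 46 mm, 24 mm thick, 30 g; in the drawer at the start; origin at the centre of its underside, x and y along its sides
- piece_hex: green wooden hexagon, 46 mm across flats, 24 mm thick, 30 g; in the drawer at the start; origin at the centre of its underside, two flats face its own +x and -x
- chest_drawer0 (a joint): pull-out of the drawer in m: 0 shut, 0.170 at its stop; it slides towards the robot (the drawer unit's -x), about 1 N of friction, stays where it is left
- chest_drawer0_handle (a point): middle of the drawer's handle: a level round aluminium bar 11 mm thick, 120 mm long, parallel to the drawer front and 35 mm before it, 47 mm above the desk. Moves with the drawer; its x axis points into the unit, against the pull. The drawer's inside begins 56 mm behind this point and is 200 mm deep (x), 242 mm wide; floor 22 mm, wall tops 63 mm above the desk.
- chest: fixed white desktop drawer unit with one blue-fronted drawer, 245 x 280 x 85 mm (x, y, z); origin at the centre of its underside, its front faces its own -x. With the drawer fully out, the front 163 mm of its inside is uncovered
- book_orange: small orange children's board book, stiff all through, 95 x 64 x 15 mm (x, y, z), 80 g; origin at the centre of its underside, x along its length
- book_blue: small blue children's board book, stiff all through, 95 x 64 x 15 mm (x, y, z), 80 g; origin at the centre of its underside, x along its length
- book_pink: small pink children's board book, stiff all through, 95 x 64 x 15 mm (x, y, z), 80 g; origin at the centre of its underside, x along its length
- book_teal: small teal children's board book, stiff all through, 95 x 64 x 15 mm (x, y, z), 80 g; origin at the centre of its underside, x along its length
- pen_pot: dark steel pen pot 76 mm across, 95 mm high, with pens standing up to 160 mm high; to be left alone; origin at the centre of its underside
- tumbler: glass tumbler 64 mm across, 85 mm high; to be left alone; origin at the centre of its underside
- figurine: yellow figurine 44 mm across, 73 mm high, on top of the drawer unit; to be left alone; origin at the centre of its underside
- stapler: blue and black stapler 125 mm long, 45 mm high; to be left alone; origin at the centre of its underside
- tape_roll: roll of yellow tape lying flat, 72 mm across, 19 mm high; to be left alone; origin at the centre of its underside
- glue_stick: glue stick standing, 28 mm across, 90 mm high; to be left alone; origin at the centre of its underside
- note_block: yellow note block 76 x 76 x 30 mm, on top of the drawer unit; to be left alone; origin at the centre of its underside
Things that resemble listed ones, but are neither listed nor needed, are in the scene too. Several things have the shape of the book_teal; the one meant has the colours described above.

How it is judged:
On the way, in this order (a step that is already met when the one before it is completed fails the run):
1. the drawer is pulled well open (more than 100 mm) (value of joint chest_drawer0 above 0.1 m), for 0.2 s.
2. every piece lies fully down in its own pocket (horizontal distance between piece_round and pocket_round below 0.005 m and angle between the z axis of each of piece_round, piece_square, piece_hex and the z axis of tray, either way round below 0.08 rad and (z of piece_round in the frame of pocket_round below 0.003 m or (angle between piece_round's own z axis and vertical above 1.6 rad and z of piece_round in the frame of pocket_round below 0.027 m)) and horizontal distance between piece_square and pocket_square below 0.005 m and (z of piece_square in the frame of pocket_square below 0.003 m or (angle between piece_square's own z axis and vertical above 1.6 rad and z of piece_square in the frame of pocket_square below 0.027 m)) and horizontal distance between piece_hex and pocket_hex below 0.005 m and (z of piece_hex in the frame of pocket_hex below 0.003 m or (angle between piece_hex's own z axis and vertical above 1.6 rad and z of piece_hex in the frame of pocket_hex below 0.027 m))), for 0.2 s.
At the end, for the whole second after the job is handed in: Each piece lies flat in its own pocket (centre within 5 mm, underside within 3 mm of the floor). The books lie flat in one pile: centres within 15 mm of the mat's and 8 mm of one another, long sides within 0.12 rad of the mat's. Drawer within 8 mm of shut. All at rest (all of step 2 and horizontal distance between each of book_orange, book_blue, book_pink, book_teal and mat below 0.015 m and angle between the x axis of each of book_orange, book_blue, book_pink, book_teal and the x axis of tray, either way round below 0.12 rad and angle between the z axis of each of book_orange, book_blue, book_pink, book_teal and the z axis of tray, either way round below 0.06 rad and horizontal distance between book_orange and book_blue below 0.008 m and horizontal distance between each of book_orange, book_blue and book_pink below 0.008 m and horizontal distance between each of book_orange, book_blue, book_pink and book_teal below 0.008 m and value of joint chest_drawer0 below 0.008 m and linear speed of each of book_orange, book_blue, book_pink, book_teal, piece_round, piece_square, piece_hex below 0.01 m/s); the robot touches nothing.
It fails at once if something else on the desk or on the drawer unit is shifted by more than 30 mm (distance of any of pen_pot, tumbler, figurine, stapler, tape_roll, glue_stick, note_block from where it was at the start of the episode above 0.03 m).
It fails at once if something else on the desk or on the drawer unit is knocked over (angle between any of pen_pot, tumbler, figurine, stapler, tape_roll, glue_stick, note_block's own z axis and vertical above 0.5 rad).
Of book_orange, book_blue, book_pink, book_teal only 3 to 4 are there at a start; the rules pass over those that are not, and their reading is None.
Of piece_round, piece_square, piece_hex only 2 to 3 are there at a start; the rules pass over those that are not, and their reading is None.
At some moment in a run one of book_orange, book_blue, book_pink, book_teal may be knocked a few centimetres aside while the robot is not near it.
Once in a run the grip may slacken for a moment while it holds something.
It also fails if it takes over 210 s, if anything falls off the work surface, if the arm or the gripper's body presses on something with over 40 N, if the wrist force passes 120 N, or if a joint passes its speed limit or range.

## Working session

There is one attempt and no reset: what is moved stays moved. The work goes in short steps, Python scripts to look and compute and a tool call to move; the robot and the scene stay as the last step left them, time stands still between calls to the robot, and variables do not carry over. Pictures are saved under pics/ and viewed, at most 16 in all, crops included, and the job is handed in when it is done.

Besides the shell and the picture viewer there is one more tool, called after "Emit:" by a JSON object that holds its "name" and its "arguments". apply_moves: Moves the arm, as the interface text tells. Shift numbers are shares of 20 cm and turn numbers shares of pi rad, none past 1 either way. Its arguments: {"type":"object","properties":{"commands":{"type":"array","items":{"type":"array","items":{"type":"array","items":{"type":"number"}}}},"force":{"type":"number"}},"required":["commands"]}

```bash
mkdir -p pics
cat > h.py <<'E'
import numpy as np, cv2
from station import arm, viewer
def grab(n,save=None):
    f=viewer.grab_frame(n); f['R']=cv2.Rodrigues(np.array(f['rvec'],float))[0]; f['t']=np.array(f['tvec'],float).ravel(); f['K']=np.array(f['mtx'],float)
    if save: cv2.imwrite('pics/'+save,f['image'])
    return f
def ray(f,uv,z):
    uv=np.atleast_2d(np.array(uv,float)); d=np.c_[uv,np.ones(len(uv))]@np.linalg.inv(f['K']).T@f['R']
    c=-f['R'].T@f['t']; s=(z-c[2])/d[:,2]; return c+d*s[:,None]
def proj(f,P):
    return cv2.projectPoints(np.atleast_2d(np.array(P,float)),np.array(f['rvec'],float),f['t'],f['K'],None)[0].reshape(-1,2)
E
python3 - <<'E'
from h import *
a=grab('scene','a.png');b=grab('side','b.png');c=grab('wrist','c.png')
for f in(a,b,c): print(-f['R'].T@f['t'], f['R'][2])
s=arm.get_state();print(s['t'],s['eef_pos'],s['ee_rot'],s['width'])
E
```

```text
[1.32386183 0.49821352 0.97973852] [-0.61516957 -0.38883654 -0.68583712]
[-0.09071855  0.64562477  0.80228644] [ 0.531529   -0.56701142 -0.62926542]
[ 0.110391   -0.67094095  0.38446693] [ 0.27683512  0.0794952  -0.95762353]
0.15 [ 0.18498411 -0.64881478  0.24783921] [ 3.14033002e+00 -1.30743966e-04 -2.86390837e+00] 0.08775675295489845
```

View pics/a.png

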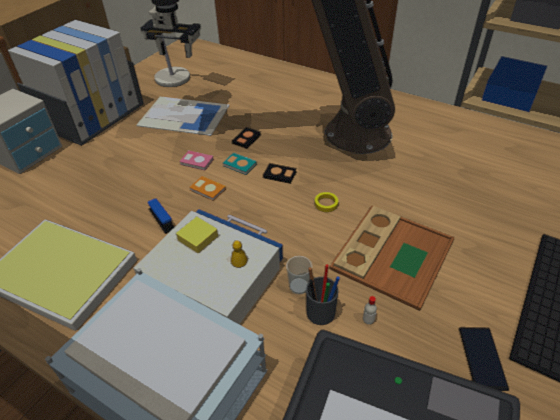

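View pics/b.png

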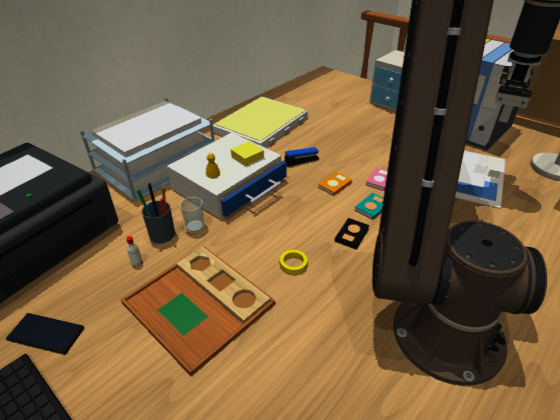

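The scene view shows these candidates:
- Pink book at (197,159), teal at (239,162), orange at (208,187).
- Two dark look-alikes at (246,137) and (279,173).
- Tray around (395,255), with board pockets at (380,220), (368,240) and (356,259).
- Drawer unit at (210,265), with its handle at (246,224).

The side view agrees. Next I'll check the books in a close crop and measure.

```bash
cat > m.py <<'E'
from h import *
a=grab('scene');im=a['image']
cv2.imwrite('pics/crop1.png',cv2.resize(im[120:300,135:465],None,fx=2.4,fy=2.4,interpolation=cv2.INTER_CUBIC)[:, :800])
hsv=cv2.cvtColor(im,cv2.COLOR_BGR2HSV)
for n,uv in dict(d1=(240,133),d2=(270,170),pink=(187,160),teal=(230,160),or_=(200,182)).items(): print(n,hsv[uv[1],uv[0]],ray(a,uv,.015)[0].round(3))
for n,lo,hi,z in[('pink',(155,70,90),(179,255,255),.015),('teal',(80,90,60),(96,255,255),.015),('orange',(5,170,150),(14,255,255),.015),('mat',(60,120,40),(80,255,160),.006)]:
    m=cv2.inRange(hsv,np.array(lo),np.array(hi)); m[:120]=0; m[300:]=0;
    m=cv2.morphologyEx(m,cv2.MORPH_CLOSE,np.ones((5,5)))
    cs=cv2.findContours(m,0,2)[0]
    for c in sorted(cs,key=cv2.contourArea)[-2:]:
        if cv2.contourArea(c)<60: continue
        P=ray(a,c[:,0],z)[:,:2].astype(np.float32)
        (x,y),(w,h),an=cv2.minAreaRect(P)
        if w<h: an+=90;w,h=h,w
        print(n,c[:,0].mean(0),'xy %.3f %.3f size %.3f %.3f ang %.1f'%(x,y,w,h,an))
print('pockets',ray(a,[(381,219),(368,240),(356,259)],.016).round(3).tolist())
print('handle ends',ray(a,[(228,217),(266,233)],.047).round(3).tolist())
print('tray corners',ray(a,[(380,206),(453,241),(415,301),(334,263)],.014).round(3).tolist())
E
python3 m.py
```

```text
d1 [14 80 35] [ 0.228 -0.36   0.015]
d2 [ 14 106  58] [ 0.351 -0.155  0.015]
pink [171  96 167] [ 0.445 -0.426  0.015]
teal [ 14 141 173] [ 0.373 -0.3    0.015]
or_ [ 35  49 172] [ 0.512 -0.317  0.015]
pink [196.21875 159.21875] xy 0.423 -0.405 size 0.097 0.066 ang 101.3
teal [ 16.62745098 132.25490196] xy 0.637 -1.077 size 0.138 0.081 ang 55.5
teal [237.33333333 161.54761905] xy 0.366 -0.268 size 0.095 0.065 ang 90.4
mat [408.8625 260.2   ] xy 0.476 0.361 size 0.095 0.065 ang 179.1
pockets [[0.382, 0.242, 0.016], [0.475, 0.242, 0.016], [0.554, 0.242, 0.016]]
handle ends [[0.62, -0.126, 0.047], [0.618, 0.0, 0.047]]
tray corners [[0.33, 0.219, 0.014], [0.36, 0.445, 0.014], [0.601, 0.421, 0.014], [0.593, 0.197, 0.014]]
```

View pics/crop1.png

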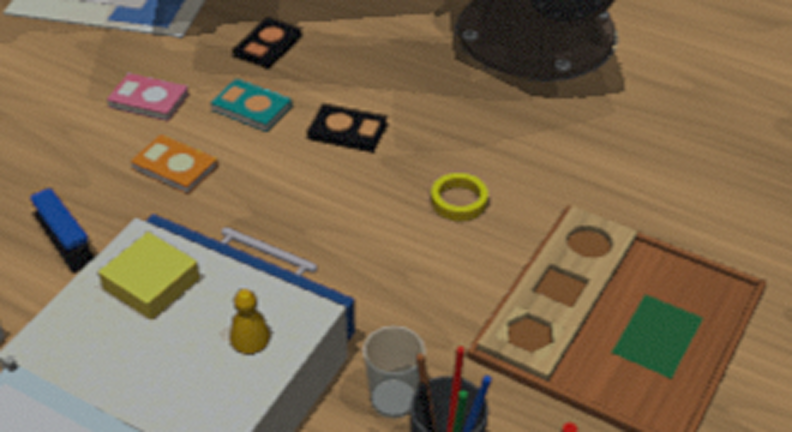

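The dark pair are black decoys, so the books are orange, pink and teal; no blue one is in the scene. The crop also shows the tape roll beside the drawer path, and the note block and figurine on the chest. I'll go above the handle and look with the wrist camera.

Emit:
{"name": "apply_moves", "arguments": {"commands": [[[-1,0.1,0.155,0.015,-0.0074],[-1,0.1,0.155,0.015,-0.0074],[-1,0.1,0.155,0.015,-0.0074],[-1,0.1,0.155,0.015,-0.0074],[-1,0.1,0.155,0.015,-0.0074],[-1,0.1,0.155,0.015,-0.0074],[-1,0.1,0.155,0.015,-0.0074],[-1,0.1,0.155,0.015,-0.0074],[-1,0.1,0.155,0.015,-0.0074],[-1,0.1,0.155,0.015,-0.0074],[-1,0.1,0.155,0.015,-0.0074],[-1,0.1,0.155,0.015,-0.0074]]]}}

```text
t: 1.4
eef_pos: [0.4255, -0.2757, 0.2848]
ee_rot: [3.142, 0.0, 3.139]
force: [1.5, 0.0, 0.6]
width: 0.0876
gripper_force: 0.0
```

Emit:
{"name": "apply_moves", "arguments": {"commands": [[[1,0.1,0.155,0.015,0],[1,0.1,0.155,0.015,0],[1,0.1,0.155,0.015,0],[1,0.1,0.155,0.015,0],[1,0.1,0.155,0.015,0],[1,0.1,0.155,0.015,0],[1,0.1,0.155,0.015,0],[1,0.1,0.155,0.015,0],[1,0,0,0,0],[1,0,0,0,0]]]}}

```text
t: 2.4
eef_pos: [0.5851, -0.0284, 0.308]
ee_rot: [-3.141, -0.001, -3.141]
force: [-0.9, 0.2, 1.0]
width: 0.0133
gripper_force: 0.0
```

Run:
```python
from h import *
f=grab('wrist','d.png'); s=arm.get_state();print(s['t'],s['eef_pos'],s['ee_rot'],s['q'],s['width'])
np.save('d.npy',f,allow_pickle=True)
```

```text
2.45 [ 0.58476005 -0.02909491  0.30817382] [-3.14140085e+00 -8.97871308e-04  3.14095817e+00] [ 2.83996283e-01  1.79660768e-01 -9.66842124e-02 -7.07080931e-05
 -1.29536695e+00 -1.85540775e+00] 0.009111852972435207
```

View pics/d.png

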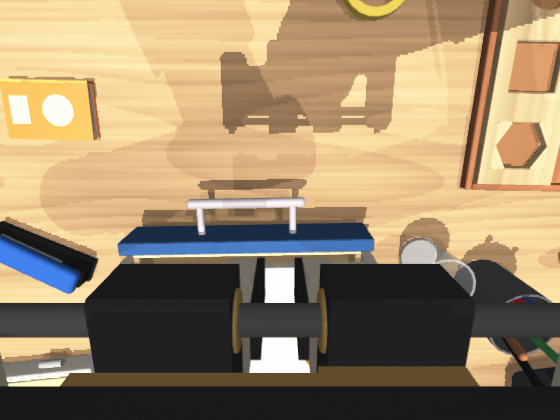

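The wrist view shows the handle bar from (190,204) to (303,202), the drawer front's top edge at about row 228, and the orange book at (50,110). I'll compute the handle, the chest front, and where the items on top of the chest stand.

Run:
```python
from h import *
f=np.load('d.npy',allow_pickle=True).item()
print('bar',ray(f,[(190,204),(303,202)],.047).round(4).tolist())
print('front top',ray(f,[(131,231),(364,226)],.08).round(4).tolist())
a=cv2.imread('pics/a.png');hsv=cv2.cvtColor(a,cv2.COLOR_BGR2HSV)
g=grab('scene')
print('note top corners(z.115)',ray(g,[(135+148/2.4,120+235/2.4),(135+198/2.4,120+272/2.4),(135+100/2.4,120+272/2.4),(135+150/2.4,120+297/2.4)],.115).round(3).tolist())
print('fig base',ray(g,[(135+250/2.4,120+350/2.4)],.085).round(3))
print('chest front top corners',ray(g,[(135+143/2.4,120+220/2.4),(135+345/2.4,120+308/2.4)],.085).round(3))
```

```text
bar [[0.6163, -0.1276, 0.047], [0.614, -0.0033, 0.047]]
front top [[0.6362, -0.1822, 0.08], [0.6306, 0.0576, 0.08]]
note top corners(z.115) [[0.715, -0.15, 0.115], [0.732, -0.069, 0.115], [0.784, -0.16, 0.115], [0.785, -0.091, 0.115]]
fig base [[0.772 0.022 0.085]]
chest front top corners [[ 0.678 -0.193  0.085]
 [ 0.675  0.077  0.085]]
```

Emit:
{"name": "apply_moves", "arguments": {"commands": [[[1,0.125,-0.09,-0.14,0],[1,0.125,-0.09,-0.14,0],[1,0,0,-0.15,0],[1,0,0,-0.15,0],[1,0,0,-0.15,0],[1,0,0,-0.15,0],[1,0,0,-0.1,0],[1,0,0,0,0],[1,0,0,0,0]]]}}

```text
t: 3.4
eef_pos: [0.6351, -0.066, 0.1133]
ee_rot: [-3.141, 0.0, 3.14]
force: [-0.3, -0.5, 0.7]
width: 0.0007
gripper_force: 0.0
```

Emit:
{"name": "apply_moves", "arguments": {"commands": [[[1,0,0,-0.1,0],[1,0,0,-0.1,0],[1,0,0,-0.1,0],[1,0,0,0,0]]]}}

```text
t: 3.8
eef_pos: [0.6343, -0.0655, 0.052]
ee_rot: [-3.141, -0.002, 3.14]
force: [0.0, 0.8, 0.5]
width: 0.0005
gripper_force: 0.0
```

Emit:
{"name": "apply_moves", "arguments": {"commands": [[[1,-0.07,0,0,0],[1,-0.07,0,0,0],[1,-0.07,0,0,0],[1,-0.07,0,0,0],[1,-0.07,0,0,0],[1,-0.07,0,0,0],[1,-0.07,0,0,0],[1,-0.07,0,0,0],[1,-0.07,0,0,0],[1,-0.07,0,0,0],[1,-0.07,0,0,0],[1,-0.07,0,0,0]]]}}

```text
t: 5.0
eef_pos: [0.4712, -0.0646, 0.0556]
ee_rot: [3.14, 0.01, -3.141]
force: [43.5, -15.6, -28.4]
width: 0.0002
gripper_force: 20.7
```

Emit:
{"name": "apply_moves", "arguments": {"commands": [[[1,-0.03,0,0,0],[1,0,0,0,0],[1,0,0,0,0]]]}}

```text
t: 5.3
eef_pos: [0.4714, -0.0633, 0.0572]
ee_rot: [3.139, 0.02, -3.139]
force: [20.7, -3.8, -9.6]
width: -0.0
gripper_force: 9.9
```

Emit:
{"name": "apply_moves", "arguments": {"commands": [[[1,0.06,0,0,0],[1,0,0,0,0],[1,0,0,0.15,0],[1,0,0,0.25,0],[1,-0.1,0,0.25,0],[1,-0.25,0,0.25,0],[1,-0.1,0,0.25,0],[1,0,0,0.2,0],[1,0,0,0,0],[1,0,0,0,0]]]}}

```text
t: 6.3
eef_pos: [0.4002, -0.0651, 0.3023]
ee_rot: [3.14, 0.003, 3.14]
force: [-0.3, 0.4, -1.1]
width: 0.0004
gripper_force: 0.0
```

Run:
```python
from h import *
f=grab('wrist','e.png'); s=arm.get_state();print(s['t'],s['eef_pos'],s['ee_rot'],s['width'])
np.save('e.npy',f,allow_pickle=True)
```

```text
6.35 [ 0.39977665 -0.06523748  0.30100628] [3.14088780e+00 4.36728167e-04 3.14014304e+00] 0.00035749758663613563
```

View pics/e.png

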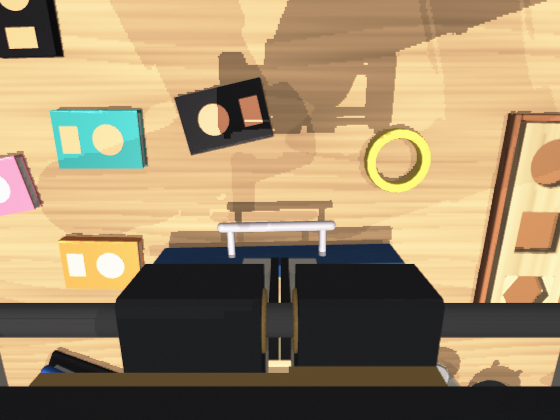

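The drawer is out, with the handle at row 227; the drawer inside is hidden under the gripper. I'll move forward so the wrist camera looks into it.

Emit:
{"name": "apply_moves", "arguments": {"commands": [[[-1,0.2,0,0,0],[-1,0.2,0,0,0],[-1,0.2,0,0,0],[-1,0.2,0,0,0],[-1,0.2,0,0,0],[-1,0.2,0,0,0],[-1,0.1,0,0,0],[-1,0,0,0,0],[-1,0,0,0,0]]]}}

```text
t: 7.25
eef_pos: [0.6599, -0.0653, 0.2982]
ee_rot: [-3.141, -0.004, 3.14]
force: [-0.8, 0.2, -0.2]
width: 0.0668
gripper_force: 0.0
```

Run:
```python
from h import *
e=np.load('e.npy',allow_pickle=True).item()
print('bar',ray(e,[(221,228),(332,226)],.047).round(4).tolist())
f=grab('wrist','f.png'); s=arm.get_state();print(s['t'],s['eef_pos'],s['ee_rot'],s['width'])
np.save('f.npy',f,allow_pickle=True)
```

```text
bar [[0.4583, -0.1303, 0.047], [0.4561, -0.0076, 0.047]]
7.3 [ 0.65966194 -0.06526216  0.29920415] [-3.14126057e+00 -3.07810660e-03  3.14011241e+00] 0.07062212648041617
```

View pics/f.png

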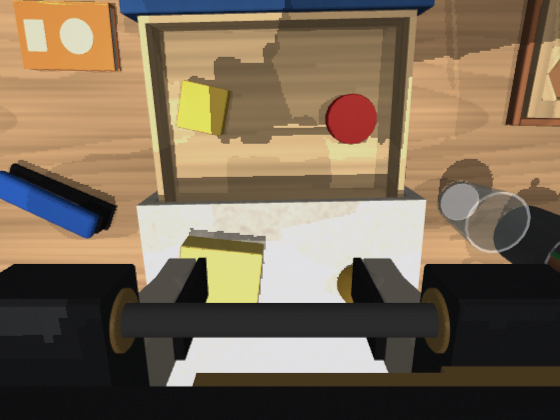

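The drawer holds a yellow square at (203,107) and a red disc at (351,119). No hex is visible: the drawer is at its stop, so at most 37 mm of it is covered and a 46 mm hex would still show. I'll measure both pieces.

```bash
cat >> h.py <<'E'
def rect(f,lo,hi,z,roi=None,minA=150,conv=True):
    hsv=cv2.cvtColor(f['image'],cv2.COLOR_BGR2HSV); m=cv2.inRange(hsv,np.array(lo),np.array(hi)); out=[]
    if roi: k=np.zeros_like(m); k[roi[1]:roi[3],roi[0]:roi[2]]=255; m&=k
    m=cv2.morphologyEx(m,cv2.MORPH_OPEN,np.ones((3,3)))
    for c in cv2.findContours(m,0,2)[0]:
        if cv2.contourArea(c)<minA: continue
        P=ray(f,c[:,0],z)[:,:2].astype(np.float32); h=cv2.convexHull(P)
        (x,y),(w,l),an=cv2.minAreaRect((P-P.mean(0))*1000); x,y=np.array([x,y])/1000+P.mean(0)
        if w<l: an+=90; w,l=l,w
        M=cv2.moments((h-P.mean(0))*1000); cx,cy=np.array([M['m10'],M['m01']])/M['m00']/1000+P.mean(0)
        out.append((c[:,0].mean(0).round(),np.round([x,y,w,l,an,cx,cy],4)))
        print('px',c[:,0].mean(0).round(),'xy %.4f %.4f size %.1f %.1f mm ang %.1f hullcen %.4f %.4f'%(x,y,w,l,an,cx,cy))
    return out
E
python3 - <<'E'
from h import *
f=np.load('f.npy',allow_pickle=True).item()
hsv=cv2.cvtColor(f['image'],cv2.COLOR_BGR2HSV)
print(hsv[107,200],hsv[115,220],hsv[119,351])
print('green', (cv2.inRange(hsv,np.array((40,80,40)),np.array((85,255,255)))[15:205,140:415]>0).sum())
rect(f,(24,150,60),(34,255,255),.046,(140,60,415,180))
rect(f,(24,150,200),(34,255,255),.046,(140,60,415,180))
rect(f,(0,150,60),(8,255,255),.046,(140,60,415,180)); rect(f,(172,150,60),(180,255,255),.046,(140,60,415,180))
E
```

```text
[ 30 148 225] [ 23 172 150] [  1 187 165]
green 0
px [196.  95.] xy 0.5757 -0.1484 size 28.1 25.5 mm ang 5.4 hullcen 0.5753 -0.1494
px [196.  95.] xy 0.5758 -0.1485 size 28.0 25.5 mm ang 4.4 hullcen 0.5754 -0.1494
px [353. 119.] xy 0.5991 0.0061 size 50.4 48.2 mm ang 91.9 hullcen 0.5989 0.0058
```

Run:
```python
from h import *
f=np.load('f.npy',allow_pickle=True).item()
rect(f,(26,120,185),(35,255,255),.046,(140,60,415,180))
cv2.imwrite('pics/g.png',cv2.resize(f['image'][60:160,150:400],None,fx=3,fy=3,interpolation=cv2.INTER_CUBIC))
```

```text
px [192. 107.] xy 0.5874 -0.1495 size 44.3 34.2 mm ang 169.1 hullcen 0.5883 -0.1511
```

View pics/g.png

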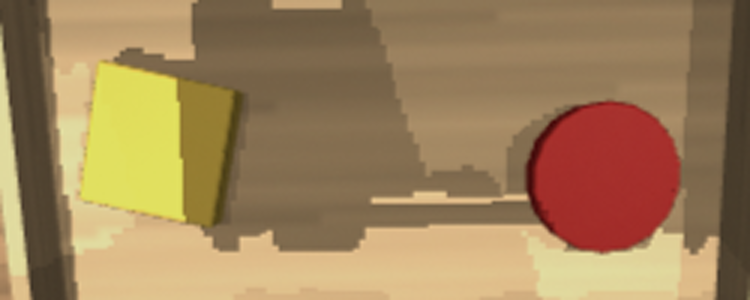

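I'll view the tray from above before grasping, turning the gripper to yaw -90° on the way.

Emit:
{"name": "apply_moves", "arguments": {"commands": [[[-1,-0.08,0.19,0.02,0.0455],[-1,-0.08,0.19,0.02,0.0455],[-1,-0.08,0.19,0.02,0.0455],[-1,-0.08,0.19,0.02,0.0455],[-1,-0.08,0.19,0.02,0.0455],[-1,-0.08,0.19,0.02,0.0455],[-1,-0.08,0.19,0.02,0.0455],[-1,-0.08,0.19,0.02,0.0455],[-1,-0.08,0.19,0.02,0.0455],[-1,-0.08,0.19,0.02,0.0455],[-1,-0.08,0.19,0.02,0.0455],[-1,0,0,0,0]]]}}

```text
t: 8.5
eef_pos: [0.4822, 0.3559, 0.3453]
ee_rot: [-3.141, 0.001, -1.562]
force: [-0.3, -0.5, -0.1]
width: 0.0878
gripper_force: 0.0
```

Emit:
{"name": "apply_moves", "arguments": {"commands": [[[-1,0,0,0,0],[-1,0,0,0,0],[-1,0,0,0,0]]]}}

```text
t: 8.8
eef_pos: [0.4847, 0.3517, 0.345]
ee_rot: [-3.142, 0.0, -1.572]
force: [0.8, -0.5, 1.4]
width: 0.0881
gripper_force: 0.0
```

Run:
```python
from h import *
f=np.load('f.npy',allow_pickle=True).item()
P=ray(f,[(183,80.7),(229.3,90.7),(221.3,135.3),(176.7,126)],.046)[:,:2]
e=np.roll(P,-1,0)-P
print('square',P.mean(0),np.linalg.norm(e,axis=1),np.degrees(np.arctan2(e[:,1],e[:,0])))
print('round',ray(f,[(351.5,118.3)],.046))
f=grab('wrist','t.png'); s=arm.get_state();print(s['t'],s['eef_pos'],s['ee_rot'],s['width'])
np.save('t.npy',f,allow_pickle=True)
```

```text
square [ 0.58879444 -0.14297377] [0.04603572 0.04438703 0.04577433 0.04440176] [  78.20413279  -12.86855548 -101.77226633  167.46913768]
round [[0.59851096 0.00654063 0.046     ]]
8.85 [0.48484753 0.35175452 0.34495114] [-3.14150027e+00  1.49378587e-04 -1.57222190e+00] 0.08739254171562735
```

View pics/t.png

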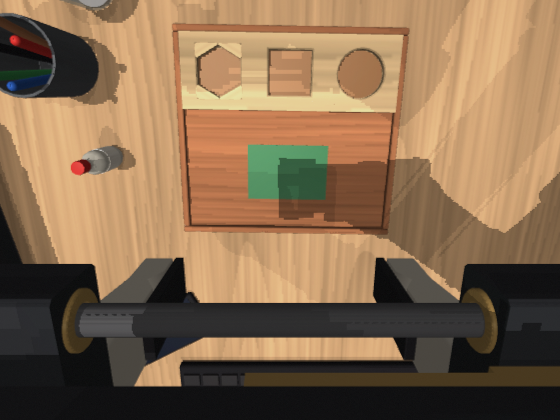

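The tray view shows the round pocket at (361,74), square (290,72), hex (219,71) and the mat at (288,172). I'll zoom in to read the edges.

Run:
```python
from h import *
f=np.load('t.npy',allow_pickle=True).item()
cv2.imwrite('pics/t2.png',cv2.resize(f['image'][20:235,165:415],None,fx=2.75,fy=2.75,interpolation=cv2.INTER_CUBIC))
rect(f,(65,80,30),(85,255,255),.006,(170,120,400,230))
```

```text
px [293. 169.] xy 0.4756 0.3606 size 99.1 68.2 mm ang 179.0 hullcen 0.4755 0.3606
```

View pics/t2.png

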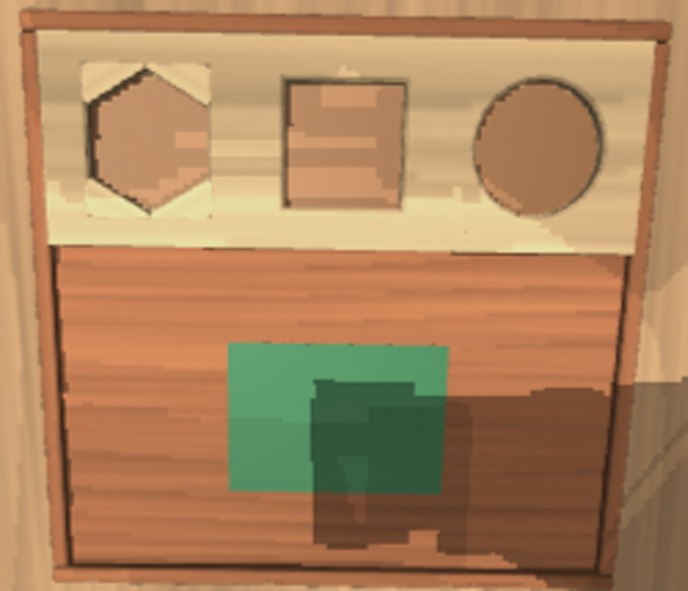

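Run:
```python
from h import *
f=np.load('t.npy',allow_pickle=True).item()
R=lambda l,z:ray(f,np.array(l)/2.75+[165,20]-0.32,z)[:,:2]
S=R([(281,78),(408,79),(404,210),(281,209)],.022);print('sq',S.mean(0),np.linalg.norm(np.roll(S,-1,0)-S,axis=1))
C=R([(538.5,146.5),(474,146),(603,146),(540,76),(540,217)],.022);print('rd',C[0],C[2]-C[1],C[4]-C[3])
H=R([(149,140)],.022);print('hex',H)
def yaw(a,b):d=a-b;return np.degrees(np.arctan2(d[1],d[0]))
B=R([(48,245),(632,254)],.022);print('edge yaw',yaw(*B),np.linalg.norm(B[0]-B[1]))
print('pocket yaw',yaw(H[0],C[0]),np.linalg.norm(H[0]-S.mean(0)),np.linalg.norm(C[0]-S.mean(0)))
M=R([(229,343),(449,346),(442,494),(229,491)],.006);print('mat',M.mean(0),yaw(M[0],M[1]),yaw(M[3],M[2]),np.linalg.norm(M-np.roll(M,1,0),axis=1))
```

```text
sq [0.47310746 0.24182556] [0.05224267 0.05143568 0.05236405 0.05140875]
rd [0.39146014 0.24248381] [-5.40027757e-02  7.78819204e-05] [-0.00340155  0.05542744]
hex [[0.55440455 0.23969924]]
edge yaw -0.9350729334334384 0.25133350117049047
pocket yaw -0.9790386385184855 0.08132488572154606 0.0816499820741359
mat [0.4748156  0.36111354] -0.8576901583137189 -0.918618456628637 [0.06976103 0.10054581 0.06986546 0.1015006 ]
```

Emit:
{"name": "apply_moves", "arguments": {"commands": [[[-1,0.063,-0.192,0,0],[-1,0.063,-0.192,0,0],[-1,0.063,-0.192,0,0],[-1,0.063,-0.192,0,0],[-1,0.063,-0.192,0,0],[-1,0.063,-0.192,0,0],[-1,0.063,-0.192,0,0],[-1,0.063,-0.192,-0.1,0],[-1,0.063,-0.192,-0.15,0],[-1,0,0,-0.2,0],[-1,0,0,-0.2,0],[-1,0,0,-0.2,0]]]}}

```text
t: 10.05
eef_pos: [0.5977, 0.0058, 0.1737]
ee_rot: [-3.141, 0.0, -1.573]
force: [1.5, 0.2, 0.3]
width: 0.0876
gripper_force: 0.0
```

Emit:
{"name": "apply_moves", "arguments": {"commands": [[[-1,0,0,0,0],[-1,0,0,0,0],[-1,0,0,0,0]]]}}

```text
t: 10.35
eef_pos: [0.5994, 0.0076, 0.1776]
ee_rot: [-3.138, 0.0, -1.57]
force: [0.4, -0.0, 0.5]
width: 0.0875
gripper_force: 0.0
```

Emit:
{"name": "apply_moves", "arguments": {"commands": [[[-1,0,0,-0.12,0],[-1,0,0,-0.12,0],[-1,0,0,-0.12,0],[-1,0,0,-0.12,0],[-1,0,0,-0.11,0],[-1,0,0,0,0],[1,0,0,0,0],[1,0,0,0,0],[1,0,0,0,0],[1,0,0,0,0],[1,0,0,0,0],[1,0,0,0,0]]], "force": 20}}

```text
t: 11.55
eef_pos: [0.5981, 0.0076, 0.0574]
ee_rot: [-3.141, 0.0, -1.57]
force: [-0.9, 1.1, 2.5]
width: 0.0493
gripper_force: 20.0
```

Emit:
{"name": "apply_moves", "arguments": {"commands": [[[1,0,0,0,0],[1,0,0,0,0]]]}}

```text
t: 11.75
eef_pos: [0.5982, 0.0076, 0.0574]
ee_rot: [-3.141, 0.0, -1.57]
force: [-1.1, -0.2, 6.6]
width: 0.0488
gripper_force: 20.0
```

Emit:
{"name": "apply_moves", "arguments": {"commands": [[[1,0,0,0.1,0],[1,0,0,0.2,0],[1,0,0,0.2,0],[1,0,0,0.1,0],[1,-0.1295,0.147,0,0],[1,-0.1295,0.147,0,0],[1,-0.1295,0.147,0,0],[1,-0.1295,0.147,0,0],[1,-0.1295,0.147,0,0],[1,-0.1295,0.147,0,0],[1,-0.1295,0.147,0,0],[1,-0.1295,0.147,0,0]]]}}

```text
t: 12.95
eef_pos: [0.3894, 0.2436, 0.1768]
ee_rot: [3.141, 0.0, -1.571]
force: [0.6, 1.1, 0.0]
width: 0.0493
gripper_force: 20.0
```

Emit:
{"name": "apply_moves", "arguments": {"commands": [[[1,0,0,0,0],[1,0,0,0,0],[1,0,0,0,0]]]}}

```text
t: 13.25
eef_pos: [0.3909, 0.2423, 0.1768]
ee_rot: [3.141, -0.0, -1.571]
force: [-0.1, 0.0, 0.4]
width: 0.0496
gripper_force: 2.0
```

```bash
cat > st.py <<'E'
from h import *
p=[]
for i in range(4):
    f=grab('wrist'); p.append(arm.get_state()['eef_pos'])
s=arm.get_state(); print(s['t'],np.mean(p,0).round(4),np.round(s['ee_rot'],4),s['width'],s['gripper_force'])
E
python3 st.py
python3 - <<'E'
from h import *
g=grab('side','s1.png')
cv2.imwrite('pics/s1c.png',cv2.resize(g['image'][190:380,110:330],None,fx=3,fy=3,interpolation=cv2.INTER_CUBIC))
rect(g,(0,150,50),(6,255,255),.17,(100,100,400,400),40)
rect(grab('scene'),(0,150,50),(6,255,255),.17,(330,120,460,300),40)
E
```

```text
13.45 [0.3912 0.242  0.1768] [ 3.1414e+00 -3.0000e-04 -1.5722e+00] 0.04921941552595311 19.999828040599823
px [237. 260.] xy 0.3808 0.2556 size 58.5 31.6 mm ang 140.9 hullcen 0.3790 0.2577
```

View pics/s1c.png

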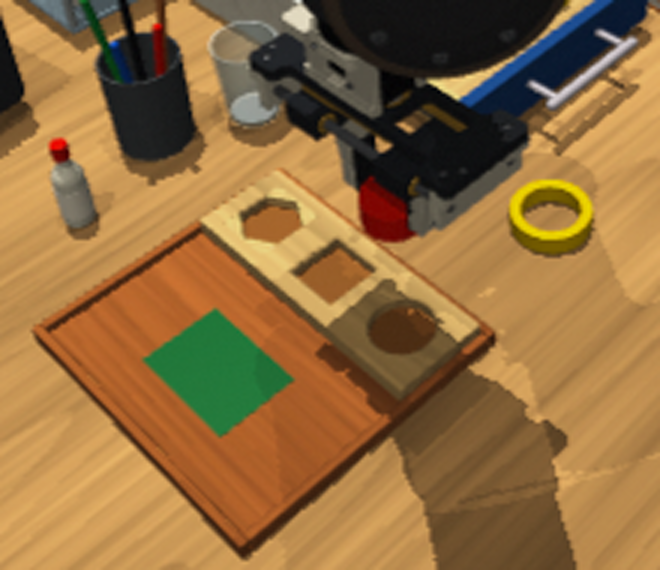

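The side view shows the disc held, with its lower edge near (240,270), but the grip dipped to 2 N for a moment. I'll check whether the disc slipped by projecting its expected outline.

Run:
```python
from h import *
g=grab('side'); im=g['image']
hsv=cv2.cvtColor(im,cv2.COLOR_BGR2HSV); m=cv2.inRange(hsv,np.array((0,150,40)),np.array((6,255,255)))|cv2.inRange(hsv,np.array((172,150,40)),np.array((180,255,255)))
m[:230]=0;m[290:]=0;m[:,:215]=0;m[:,265:]=0
ys,xs=np.nonzero(m);print('red',xs.min(),xs.max(),ys.min(),ys.max(), [(int(y),int(xs[ys==y].min()),int(xs[ys==y].max())) for y in range(ys.min(),ys.max()+1,3)])
th=np.linspace(0,2*np.pi,73)
for zb in(.1427,.137,.13):
    for z in (zb,zb+.024):
        p=proj(g,np.c_[.391+.025*np.cos(th),.242+.025*np.sin(th),0*th+z]);print(zb,z,p.min(0).round(1),p.max(0).round(1))
```

```text
red 230 247 249 270 [(249, 232, 234), (252, 230, 237), (255, 230, 241), (258, 230, 245), (261, 230, 245), (264, 231, 245), (267, 232, 247), (270, 239, 242)]
0.1427 0.1427 [228.  254.1] [251.2 271.1]
0.1427 0.1667 [227.1 246.3] [250.7 263.3]
0.137 0.137 [228.3 256. ] [251.4 273. ]
0.137 0.161 [227.4 248.2] [250.9 265.2]
0.13 0.13 [228.5 258.2] [251.5 275.2]
0.13 0.154 [227.6 250.5] [251.  267.5]
```

No slip: the lowest edge matches the expected outline. Lowering now.

Emit:
{"name": "apply_moves", "arguments": {"commands": [[[1,0,0,-0.15,0],[1,0,0,-0.15,0],[1,0,0,-0.15,0],[1,0,0,-0.1,0],[1,0,0,-0.05,0],[1,0,0,-0.03,0],[1,0,0,-0.02,0],[1,0,0,-0.02,0],[1,0,0,0,0]]]}}

```text
t: 14.5
eef_pos: [0.3914, 0.243, 0.0443]
ee_rot: [-3.14, 0.0, -1.57]
force: [0.1, -3.3, 7.6]
width: 0.0495
gripper_force: 22.8
```

Emit:
{"name": "apply_moves", "arguments": {"commands": [[[-0.5,0,0,0,0],[-0.5,0,0,0,0],[-0.5,0,0,0,0],[-0.5,0,0,0.1,0],[-0.5,0,0,0.2,0],[-1,0,0,0.2,0],[-1,0,0,0.2,0],[-1,0.1,-0.12,0.2,0],[-1,0.1,-0.12,0,0],[-1,0.1,-0.12,0,0],[-1,0.1,-0.12,0,0],[-1,0.1,-0.12,0,0]]]}}

```text
t: 15.7
eef_pos: [0.4909, 0.122, 0.2228]
ee_rot: [-3.141, 0.001, -1.57]
force: [-0.2, 1.0, -0.5]
width: 0.0877
gripper_force: 0.0
```

```bash
python3 st.py
python3 - <<'E'
from h import *
r=rect(grab('scene'),(0,140,50),(6,255,255),.035,(350,200,420,240),30)
r=rect(grab('side'),(0,140,50),(6,255,255),.035,(215,270,265,315),30)
E
```

```text
15.9 [0.4914 0.1213 0.2223] [ 3.141   0.     -1.5725] 0.08722166226515748 0.0
px [380. 218.] xy 0.3955 0.2419 size 51.4 50.3 mm ang 143.5 hullcen 0.3964 0.2426
px [246. 297.] xy 0.3853 0.2431 size 61.2 46.7 mm ang 134.8 hullcen 0.3850 0.2430
```

Emit:
{"name": "apply_moves", "arguments": {"commands": [[[-1,0.0693,-0.1885,0,-0.0096],[-1,0.0693,-0.1885,0,-0.0096],[-1,0.0693,-0.1885,0,-0.0096],[-1,0.0693,-0.1885,0,-0.0096],[-1,0.0693,-0.1885,0,-0.0096],[-1,0.0693,-0.1885,0,-0.0096],[-1,0.0693,-0.1885,0,-0.0096],[-1,0,0,-0.15,0],[-1,0,0,-0.15,0],[-1,0,0,-0.15,0],[-1,0,0,0,0],[-1,0,0,0,0]]]}}

```text
t: 17.2
eef_pos: [0.5876, -0.1401, 0.1329]
ee_rot: [3.141, -0.001, -1.78]
force: [-0.3, -0.0, 0.1]
width: 0.0877
gripper_force: 0.0
```

```bash
python3 st.py
```

```text
17.4 [ 0.5886 -0.1403  0.1343] [-3.1386e+00  6.0000e-04 -1.7807e+00] 0.08762284825956775 0.0
```

Emit:
{"name": "apply_moves", "arguments": {"commands": [[[-1,0,-0.01,-0.096,0],[-1,0,0,-0.096,0],[-1,0,0,-0.096,0],[-1,0,0,-0.096,0],[-1,0,0,0,0],[1,0,0,0,0],[1,0,0,0,0],[1,0,0,0,0],[1,0,0,0,0],[1,0,0,0,0],[1,0,0,0,0],[1,0,0,0,0]]], "force": 20}}

```text
t: 18.6
eef_pos: [0.5875, -0.1428, 0.0558]
ee_rot: [-3.141, -0.0, -1.781]
force: [-1.0, -0.7, 2.7]
width: 0.0457
gripper_force: 20.0
```

```bash
python3 st.py
```

```text
18.8 [ 0.5875 -0.1428  0.0558] [-3.1414 -0.     -1.7814] 0.045742688681400696 20.000448524951935
```

Emit:
{"name": "apply_moves", "arguments": {"commands": [[[1,0,0,0.1,0],[1,0,0,0.2,0],[1,0,0,0.2,0],[1,0,0,0.1,0],[1,-0.0572,0.1923,0,0.0062],[1,-0.0572,0.1923,0,0.0062],[1,-0.0572,0.1923,0,0.0062],[1,-0.0572,0.1923,0,0.0062],[1,-0.0572,0.1923,0,0.0062],[1,-0.0572,0.1923,0,0.0062],[1,-0.0572,0.1923,0,0.0062],[1,-0.0572,0.1923,0,0.0062]]]}}

```text
t: 20.0
eef_pos: [0.4951, 0.1663, 0.1754]
ee_rot: [3.141, 0.0, -1.625]
force: [0.4, -0.7, -0.8]
width: 0.0458
gripper_force: 20.0
```

Emit:
{"name": "apply_moves", "arguments": {"commands": [[[1,-0.0572,0.1923,0,0.0062],[1,-0.0572,0.1923,0,0.0062],[1,0,0,0,0],[1,0,0,0,0]]]}}

```text
t: 20.4
eef_pos: [0.4725, 0.2426, 0.1752]
ee_rot: [3.141, -0.0, -1.585]
force: [0.2, -0.2, -0.6]
width: 0.0458
gripper_force: 20.0
```

```bash
python3 st.py
```

```text
20.6 [0.4729 0.2412 0.1753] [ 3.1413e+00 -2.0000e-04 -1.5881e+00] 0.04614583787246917 19.999846816062927
```

Emit:
{"name": "apply_moves", "arguments": {"commands": [[[1,0,0,-0.15,0],[1,0,0,-0.15,0],[1,0,0,-0.15,0],[1,0,0,-0.1,0],[1,0,0,-0.05,0],[1,0,0,-0.03,0],[1,0,0,-0.02,0],[1,0,0,-0.01,0],[1,0,0,0,0]]]}}

```text
t: 21.5
eef_pos: [0.4736, 0.2421, 0.0461]
ee_rot: [-3.14, 0.001, -1.587]
force: [-8.9, -0.8, 20.3]
width: 0.0462
gripper_force: 20.0
```

```bash
python3 st.py; python3 -c "
from h import *
print(arm.get_state()['force'])"
```

```text
21.7 [0.4736 0.2421 0.0461] [-3.1400e+00  1.6000e-03 -1.5868e+00] 0.045749150911991394 19.997510612010956
[-8.57745624  0.47581859 18.45014305]
```

Emit:
{"name": "apply_moves", "arguments": {"commands": [[[-0.4,0,0,0,0],[-0.4,0,0,0,0],[-0.4,0,0,0,0],[-0.4,0,0,0.1,0],[-0.4,0,0,0.2,0],[-1,0,0,0.2,0],[-1,0,0.1,0.2,0],[-1,0,0.2,0.2,0],[-1,0,0.2,0.2,0],[-1,0,0.1,0.2,0],[-1,0,0,0,0],[-1,0,0,0,0]]]}}

```text
t: 22.9
eef_pos: [0.473, 0.3531, 0.2947]
ee_rot: [-3.141, 0.001, -1.586]
force: [-0.7, -1.1, 0.1]
width: 0.0878
gripper_force: 0.0
```

Run:
```python
from h import *
f=grab('wrist','u.png');np.save('u.npy',f,allow_pickle=True);print(arm.get_state()['eef_pos'])
g=grab('side')
cv2.imwrite('pics/u2.png',np.hstack([cv2.resize(f['image'][0:260,120:460],(400,306)),cv2.resize(g['image'][230:340,170:310],(390,306))]))
```

```text
[0.47265044 0.35223502 0.29357267]
```

View pics/u2.png

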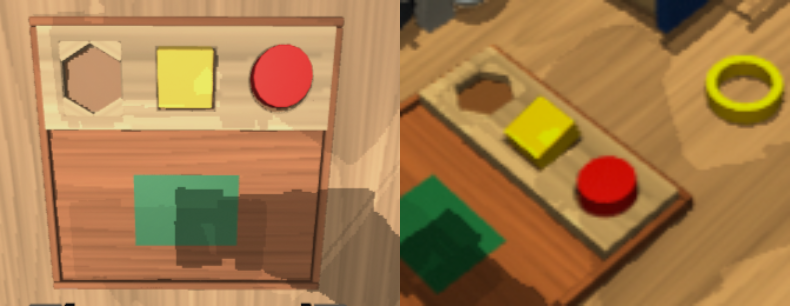

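Wrist and side views: the disc looks seated. The yellow square may be tilted, since its side wall shows unevenly. I'll check its top corners by triangulating across the two views.

Run:
```python
from h import *
f=grab('wrist');g=grab('side')
def quad(f,lo,roi):
    hsv=cv2.cvtColor(f['image'],cv2.COLOR_BGR2HSV);m=cv2.inRange(hsv,np.array(lo),np.array((36,255,255)))
    k=np.zeros_like(m);x0,y0,x1,y1=roi;k[y0:y1,x0:x1]=1;m*=k
    c=max(cv2.findContours(m,0,2)[0],key=cv2.contourArea)
    return c
c=quad(f,(24,90,150),(240,20,320,110)); 
q=cv2.approxPolyDP(cv2.convexHull(c),4,True)[:,0];print('w',q.tolist())
P=ray(f,q,.035)[:,:2];print(P.round(4).tolist(),P.mean(0),np.linalg.norm(P-np.roll(P,1,0),axis=1))
d=f['image'][20:110,230:420];e=g['image'][255:315,200:265]
cv2.imwrite('pics/v.png',np.hstack([cv2.resize(d,None,fx=2.5,fy=2.5,interpolation=cv2.INTER_CUBIC)[:225,:475],cv2.resize(e,(244,225),interpolation=cv2.INTER_CUBIC)]))
# expected projections, side view
R=np.deg2rad(-.95);c0=np.array([.4731,.2418])
loc=np.array([[1,1],[1,-1],[-1,-1],[-1,1]])*.023@np.array([[np.cos(R),np.sin(R)],[-np.sin(R),np.cos(R)]])
for n,ff,o,s in(('w',f,(230,20),2.5),('s',g,(200,255),3.75)):
    p=proj(ff,np.c_[loc+c0,np.full(4,.035)]);print(n,((p-o)*s+(np.array([475,0]) if n=='s' else 0)).round(0).tolist())
    p=proj(ff,np.c_[loc+c0,np.full(4,.022)]);print(n,'board',((p-o)*s+(np.array([475,0]) if n=='s' else 0)).round(0).tolist())
```

```text
w [[298, 44], [298, 93], [253, 92], [253, 45]]
[[0.4523, 0.2203], [0.4524, 0.2655], [0.4975, 0.2638], [0.4959, 0.2205]] [0.47455361 0.24254655] [0.04363242 0.04522705 0.04515134 0.043376  ]
w [[60.0, 181.0], [58.0, 57.0], [177.0, 57.0], [175.0, 181.0]]
w board [[62.0, 182.0], [60.0, 62.0], [175.0, 62.0], [173.0, 182.0]]
s [[496.0, 82.0], [550.0, 43.0], [597.0, 79.0], [542.0, 120.0]]
s board [[498.0, 95.0], [552.0, 57.0], [598.0, 93.0], [544.0, 133.0]]
```

View pics/v.png

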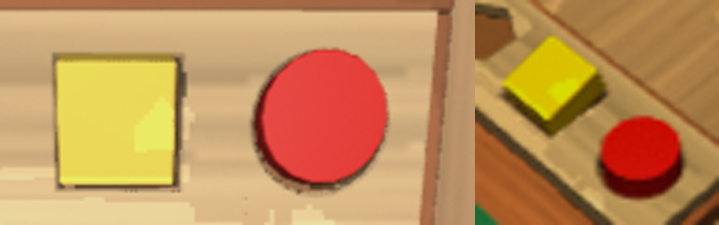

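The square's -x side sits several mm high: its corner in the side view is at row 70 against 79 expected. I'll press that side down with closed fingertips.

Emit:
{"name": "apply_moves", "arguments": {"commands": [[[1,-0.03,-0.185,0,0],[1,-0.03,-0.185,0,0],[1,-0.03,-0.185,0,0],[1,0,0,-0.22,0],[1,0,0,-0.22,0],[1,0,0,-0.22,0],[1,0,0,-0.22,0],[1,0,0,-0.17,0],[1,0,0,0,0],[1,0,0,0,0]]]}}

```text
t: 24.1
eef_pos: [0.4551, 0.241, 0.0844]
ee_rot: [3.141, -0.002, -1.587]
force: [1.1, -0.4, 0.1]
width: 0.0134
gripper_force: 0.0
```

Emit:
{"name": "apply_moves", "arguments": {"commands": [[[1,0,0,-0.025,0],[1,0,0,-0.025,0],[1,0,0,-0.02,0],[1,0,0,0,0]]]}}

```text
t: 24.5
eef_pos: [0.455, 0.2415, 0.0704]
ee_rot: [-3.141, 0.0, -1.587]
force: [-0.2, -0.4, 0.1]
width: 0.0005
gripper_force: 0.0
```

Emit:
{"name": "apply_moves", "arguments": {"commands": [[[1,0,0,-0.02,0],[1,0,0,-0.02,0],[1,0,0,-0.01,0],[1,0,0,0,0]]]}}

```text
t: 24.9
eef_pos: [0.4554, 0.2418, 0.0635]
ee_rot: [-3.14, 0.0, -1.585]
force: [-14.1, -4.4, 40.1]
width: 0.0002
gripper_force: 18.9
```

Emit:
{"name": "apply_moves", "arguments": {"commands": [[[1,0,0,-0.01,0],[1,0,0,-0.01,0],[1,0,0,0,0]]]}}

```text
t: 25.2
eef_pos: [0.4555, 0.2418, 0.0627]
ee_rot: [-3.139, 0.0, -1.584]
force: [-27.9, -7.8, 78.8]
width: 0.0002
gripper_force: 37.6
```

It's hung up mainly on the -y rim: the press stopped at z≈0.041, which fits a tilt about x. I'll back off and nudge it +y from its -y side so it drops in.

Emit:
{"name": "apply_moves", "arguments": {"commands": [[[1,0,0,0.05,0],[1,0,0,0.2,0],[1,0.09,-0.15,0,0],[1,0,-0.11,0,0],[1,0,0,0,0],[1,0,0,-0.15,0],[1,0,0,-0.1,0],[1,0,0,-0.04,0],[1,0,0,0,0],[1,0,0,0,0]]]}}

```text
t: 26.2
eef_pos: [0.4734, 0.19, 0.0487]
ee_rot: [-3.141, 0.0, -1.586]
force: [0.1, -0.3, 0.3]
width: 0.0003
gripper_force: 0.0
```

```bash
python3 st.py
```

```text
26.4 [0.4735 0.1901 0.0491] [-3.1404e+00  1.1000e-03 -1.5866e+00] 0.00024381928299505306 0.0
```

Emit:
{"name": "apply_moves", "arguments": {"commands": [[[1,0,0.05,0,0],[1,0,0.02,0,0],[1,0,0.01,0,0],[1,0,0,0,0]]]}}

```text
t: 26.8
eef_pos: [0.473, 0.206, 0.0483]
ee_rot: [-3.142, 0.0, -1.586]
force: [-0.2, 0.2, 0.3]
width: 0.0006
gripper_force: 0.0
```

Emit:
{"name": "apply_moves", "arguments": {"commands": [[[1,0,0.01,0,0],[1,0,0.005,0,0],[1,0,0,0,0]]]}}

```text
t: 27.1
eef_pos: [0.473, 0.2085, 0.0482]
ee_rot: [3.142, -0.0, -1.587]
force: [0.5, -0.4, -0.1]
width: 0.0004
gripper_force: 0.0
```

Emit:
{"name": "apply_moves", "arguments": {"commands": [[[1,0,0.01,0,0],[1,0,0.005,0,0],[1,0,0,0,0]]]}}

```text
t: 27.4
eef_pos: [0.473, 0.2116, 0.0483]
ee_rot: [-3.142, -0.0, -1.587]
force: [-0.2, 0.2, -0.8]
width: 0.0006
gripper_force: 0.1
```

Emit:
{"name": "apply_moves", "arguments": {"commands": [[[1,0,0.005,0,0],[1,0,0.005,0,0],[1,0,0,0,0]]]}}

```text
t: 27.7
eef_pos: [0.4726, 0.2121, 0.0481]
ee_rot: [3.14, -0.002, -1.587]
force: [2.5, -7.0, 1.1]
width: 0.0004
gripper_force: 3.4
```

```bash
cat > q.py <<'E'
from h import *
g=grab('side')
def corners(g,roi,n=4):
    hsv=cv2.cvtColor(g['image'],cv2.COLOR_BGR2HSV);V=hsv[...,2]
    m=cv2.inRange(hsv,np.array((24,120,165)),np.array((36,255,255)));k=np.zeros_like(m);x0,y0,x1,y1=roi;k[y0:y1,x0:x1]=1;m*=k
    c=max(cv2.findContours(m,0,2)[0],key=cv2.contourArea)
    h=cv2.convexHull(c)[:,0]; return [h[h[:,0].argmin()].tolist(),h[h[:,1].argmin()].tolist(),h[h[:,0].argmax()].tolist(),h[h[:,1].argmax()].tolist()]
print('side L,T,R,B',corners(g,(200,255,245,300)))
R=np.deg2rad(-.95);loc=np.array([[1,1],[1,-1],[-1,-1],[-1,1]])*.023@np.array([[np.cos(R),np.sin(R)],[-np.sin(R),np.cos(R)]])
print('exp',proj(g,np.c_[loc+[.4731,.2418],np.full(4,.035)]).round(1).tolist())
print(arm.get_state()['force'])
E
python3 q.py
```

```text
side L,T,R,B [[206, 277], [219, 268], [228, 276], [218, 287]]
exp [[205.6, 276.9], [220.1, 266.6], [232.5, 276.2], [218.0, 287.0]]
[ 2.37959093 -6.62575279  0.70399659]
```

The corners now match the seated pose. I'll back off and verify clear of the gripper, heading for the drawer handle to shut it.

Emit:
{"name": "apply_moves", "arguments": {"commands": [[[1,0,-0.05,0,0],[1,0,-0.05,0.1,0],[1,0,-0.05,0.2,0],[1,0,-0.15,0.2,0],[1,0,-0.2,0.1,0],[1,-0.1,-0.2,0,0],[1,-0.1,-0.2,0,0],[1,-0.1,-0.2,0,0],[1,-0.1,-0.1,0,0],[1,0,0,0,0],[1,0,0,0,0]]]}}

```text
t: 28.85
eef_pos: [0.393, -0.0269, 0.1687]
ee_rot: [-3.14, 0.001, -1.588]
force: [-0.6, 0.3, 0.4]
width: 0.0003
gripper_force: 0.0
```

```bash
python3 q.py; python3 st.py
python3 - <<'E'
from h import *
g=grab('side');th=np.linspace(0,6.28,60)
for n,lo,hi,roi in(('red',(0,140,40),(6,255,255),(220,275,265,315)),):
    hsv=cv2.cvtColor(g['image'],cv2.COLOR_BGR2HSV);m=cv2.inRange(hsv,np.array(lo),np.array(hi));ys,xs=np.nonzero(m[275:315,220:265]);print('red',xs.min()+220,xs.max()+220,ys.min()+275,ys.max()+275)
p=proj(g,np.c_[.3913+.025*np.cos(th),.2425+.025*np.sin(th),0*th+.035]);print(p.min(0),p.max(0))
p=proj(g,np.c_[.3913+.025*np.cos(th),.2425+.025*np.sin(th),0*th+.022]);print(p.max(0))
E
```

```text
side L,T,R,B [[207, 276], [222, 267], [232, 275], [220, 285]]
exp [[205.6, 276.9], [220.1, 266.6], [232.5, 276.2], [218.0, 287.0]]
[ 0.01862075  1.01057195 -0.80630103]
29.1 [ 0.3936 -0.026   0.1683] [ 3.1414e+00 -1.0000e-04 -1.5859e+00] 0.00047246702920448113 0.0
red 234 254 286 307
[231.4918659  286.27490959] [253.06757003 303.38339373]
[253.30019055 306.95927972]
```

Both pieces are seated. Now I'll turn to yaw 180° and push the drawer shut by the bar.

Emit:
{"name": "apply_moves", "arguments": {"commands": [[[1,0.01,-0.017,0,-0.0413],[1,0.01,-0.017,0,-0.0413],[1,0.01,-0.017,0,-0.0413],[1,0.01,-0.017,0,-0.0413],[1,0.01,-0.017,-0.05,-0.0413],[1,0.01,-0.017,-0.05,-0.0413],[1,0.01,-0.017,-0.05,-0.0413],[1,0.01,-0.017,-0.05,-0.0413],[1,0.01,-0.017,-0.05,-0.0413],[1,0.01,-0.017,-0.1,-0.0413],[1,0.01,-0.017,-0.1,-0.0413],[1,0.01,-0.017,-0.1,-0.0413]]]}}

```text
t: 30.35
eef_pos: [0.4175, -0.067, 0.0574]
ee_rot: [-3.142, 0.0, 3.135]
force: [1.0, -0.1, -0.3]
width: 0.0005
gripper_force: 0.0
```

```bash
python3 st.py
```

```text
30.55 [ 0.4163 -0.0674  0.0566] [-3.1409e+00 -1.5000e-03 -3.1396e+00] 0.0004840302828953495 0.0
```

Emit:
{"name": "apply_moves", "arguments": {"commands": [[[1,0.08,0,0,0],[1,0.08,0,0,0],[1,0.08,0,0,0],[1,0.08,0,0,0],[1,0.08,0,0,0],[1,0.08,0,0,0],[1,0.08,0,0,0],[1,0.08,0,0,0],[1,0.08,0,0,0],[1,0.08,0,0,0],[1,0.08,0,0,0],[1,0.05,0,0,0]]]}}

```text
t: 31.75
eef_pos: [0.6044, -0.0667, 0.0596]
ee_rot: [3.141, 0.001, -3.14]
force: [-2.3, 0.8, 1.6]
width: 0.0003
gripper_force: 0.8
```

Emit:
{"name": "apply_moves", "arguments": {"commands": [[[1,0.03,0,0,0],[1,0.02,0,0,0],[1,0.01,0,0,0],[1,0,0,0,0]]]}}

```text
t: 32.15
eef_pos: [0.6089, -0.0676, 0.058]
ee_rot: [-3.141, -0.011, 3.14]
force: [-17.7, 2.6, 13.1]
width: 0.0005
gripper_force: 9.0
```

Emit:
{"name": "apply_moves", "arguments": {"commands": [[[1,0.02,0,0,0],[1,0.01,0,0,0],[1,0,0,0,0]]]}}

```text
t: 32.45
eef_pos: [0.6093, -0.068, 0.0574]
ee_rot: [-3.141, -0.021, 3.139]
force: [-35.3, 6.7, 26.7]
width: 0.0001
gripper_force: 17.8
```

Emit:
{"name": "apply_moves", "arguments": {"commands": [[[1,-0.1,0,0,0],[1,-0.1,0,0,0],[1,-0.1,-0.05,0.15,0],[1,-0.1,-0.15,0.2,0],[-1,-0.1,-0.2,0.2,0],[-1,0,-0.2,0.2,0],[-1,0,-0.2,0.2,0],[-1,0,-0.2,0.1,0],[-1,0,-0.2,0.05,0],[-1,0,0,0,0],[-1,0,0,0,0]]]}}

```text
t: 33.55
eef_pos: [0.5253, -0.2899, 0.2599]
ee_rot: [3.141, 0.001, 3.138]
force: [-0.0, 1.0, -0.7]
width: 0.0509
gripper_force: 0.0
```

```bash
python3 st.py
python3 - <<'E'
from h import *
f=grab('wrist','w.png');np.save('w.npy',f,allow_pickle=True)
E
```

```text
33.75 [ 0.5255 -0.2886  0.2594] [ 3.1414e+00 -3.0000e-04  3.1410e+00] 0.06696152916659655 0.0
```

View pics/w.png

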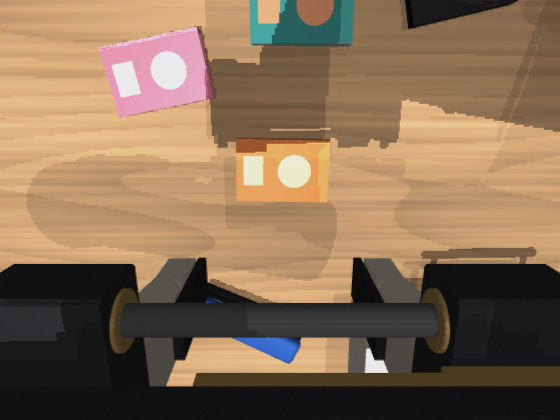

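The drawer is shut against its stop. The wrist view shows orange at (282,172), pink at (156,72) and teal at (300,20, cut off). I'll measure them.

```bash
cat > bk.py <<'E'
from h import *
import sys
B={'orange':((6,150,110),(18,255,255)),'pink':((150,60,60),(176,255,255)),'teal':((78,90,50),(98,255,255))}
def book(f,n,z=.015,roi=None,show=True):
    hsv=cv2.cvtColor(f['image'],cv2.COLOR_BGR2HSV);m=cv2.inRange(hsv,*map(np.array,B[n])); m[255:]=0 if f.get('w') else m[255:]
    if roi: k=np.zeros_like(m); k[roi[1]:roi[3],roi[0]:roi[2]]=255; m&=k
    m=cv2.morphologyEx(m,cv2.MORPH_OPEN,np.ones((3,3)))
    c=max(cv2.findContours(m,0,2)[0],key=cv2.contourArea)[:,0]
    P=ray(f,c,z)[:,:2]; o=P.mean(0); (x,y),(w,l),an=cv2.minAreaRect(((P-o)*1000).astype(np.float32))
    if w<l: an+=90;w,l=l,w
    an=(an+90)%180-90
    print(n,'px',c.min(0),c.max(0),'xy %.4f %.4f  %.1fx%.1f ang %.1f'%(x/1000+o[0],y/1000+o[1],w,l,an))
E
python3 - <<'E'
from bk import *
f=np.load('w.npy',allow_pickle=True).item();f['w']=1
hsv=cv2.cvtColor(f['image'],cv2.COLOR_BGR2HSV)
for p in [(250,192),(300,150),(326,170),(250,145),(140,90),(205,70),(270,40)]: print(p,hsv[p[1],p[0]])
for n in B: book(f,n,roi=(90,0,420,215))
g=grab('scene')
for n in B: book(g,n,roi=(170,120,300,200))
E
```

```text
(250, 192) [ 15 151 232]
(300, 150) [ 17 151 232]
(326, 170) [ 18 146 232]
(250, 145) [ 11 180 152]
(140, 90) [168  45 232]
(205, 70) [174 117 185]
(270, 40) [ 88 145 169]
orange px [236 139] [329 201] xy 0.5168 -0.2867  93.4x64.5 ang 88.3
pink px [100  30] [213 115] xy 0.4230 -0.4052  96.9x63.6 ang -79.3
teal px [250   0] [353  43] xy 0.3787 -0.2688  94.4x35.8 ang 89.9
orange px [191 180] [223 196] xy 0.5190 -0.2862  94.8x63.1 ang -89.2
pink px [182 151] [212 166] xy 0.4237 -0.4031  96.3x64.9 ang -80.0
teal px [240 160] [253 170] xy 0.3675 -0.2366  58.3x26.0 ang 0.4
```

Emit:
{"name": "apply_moves", "arguments": {"commands": [[[-1,-0.004,0.001,-0.04,0.0412],[-1,-0.004,0.001,-0.04,0.0412],[-1,-0.004,0.001,-0.04,0.0412],[-1,-0.004,0.001,-0.04,0.0412],[-1,-0.004,0.001,-0.04,0.0412],[-1,-0.004,0.001,-0.04,0.0412],[-1,-0.004,0.001,-0.04,0.0412],[-1,-0.004,0.001,-0.04,0.0412],[-1,-0.004,0.001,-0.04,0.0412],[-1,-0.004,0.001,-0.04,0.0412],[-1,0,0,-0.04,0.0412],[-1,0,0,-0.04,0.0412]]]}}

```text
t: 35.05
eef_pos: [0.5179, -0.2865, 0.1631]
ee_rot: [3.141, 0.0, -1.584]
force: [-0.6, 0.3, -0.3]
width: 0.0875
gripper_force: 0.0
```

```bash
python3 st.py
```

```text
35.25 [ 0.5175 -0.2865  0.1626] [ 3.1412e+00 -1.0000e-04 -1.5934e+00] 0.08763192191828487 0.0
```

Emit:
{"name": "apply_moves", "arguments": {"commands": [[[-1,0,0,-0.15,0],[-1,0,0,-0.15,0],[-1,0,0,-0.15,0],[-1,0,0,-0.12,0],[-1,0,0,-0.108,0],[-1,0,0,0,0],[1,0,0,0,0],[1,0,0,0,0],[1,0,0,0,0],[1,0,0,0,0],[1,0,0,0,0],[1,0,0,0,0]]], "force": 30}}

```text
t: 36.45
eef_pos: [0.5184, -0.2873, 0.0291]
ee_rot: [-3.14, -0.0, -1.59]
force: [-1.4, 1.5, 7.8]
width: 0.0635
gripper_force: 30.0
```

```bash
python3 st.py
```

```text
36.65 [ 0.5184 -0.2873  0.0291] [-3.1400e+00 -4.0000e-04 -1.5905e+00] 0.06362221194585928 30.003019273281097
```

Emit:
{"name": "apply_moves", "arguments": {"commands": [[[1,0,0,0.1,0],[1,0,0,0.2,0],[1,0,0,0.2,0],[1,0,0,0.2,0],[1,-0.0136,0.2025,0,-0.0312],[1,-0.0136,0.2025,0,-0.0312],[1,-0.0136,0.2025,0,-0.0312],[1,-0.0136,0.2025,0,-0.0312],[1,-0.0136,0.2025,0,-0.0312],[1,-0.0136,0.2025,0,-0.0312],[1,-0.0136,0.2025,0,-0.0312],[1,-0.0136,0.2025,0,-0.0312]]]}}

```text
t: 37.85
eef_pos: [0.4956, 0.0384, 0.1683]
ee_rot: [-3.141, 0.001, -2.379]
force: [-0.3, -0.6, -0.9]
width: 0.0635
gripper_force: 30.0
```

Emit:
{"name": "apply_moves", "arguments": {"commands": [[[1,-0.0136,0.2025,0,-0.0312],[1,-0.0136,0.2025,0,-0.0312],[1,-0.0136,0.2025,0,-0.0312],[1,-0.0136,0.2025,0,-0.0312],[1,-0.0136,0.2025,0,-0.0312],[1,-0.0136,0.2025,0,-0.0312],[1,-0.0136,0.2025,0,-0.0312],[1,-0.0136,0.2025,0,-0.0312],[1,0,0,0,0],[1,0,0,0,0]]]}}

```text
t: 38.85
eef_pos: [0.4737, 0.3615, 0.1675]
ee_rot: [-3.141, -0.001, 3.126]
force: [-0.5, -0.7, -0.4]
width: 0.0638
gripper_force: 30.0
```

```bash
python3 st.py
```

```text
39.05 [0.4741 0.3601 0.1678] [ 3.1416e+00 -1.0000e-04  3.1238e+00] 0.06379559507315251 29.999624490737915
```

Emit:
{"name": "apply_moves", "arguments": {"commands": [[[1,0,0.005,-0.15,0],[1,0,0,-0.15,0],[1,0,0,-0.15,0],[1,0,0,-0.1,0],[1,0,0,-0.08,0],[1,0,0,-0.03,0],[1,0,0,0,0],[0.1,0,0,0,0],[-0.75,0,0,0,0],[-0.75,0,0,0,0],[-0.75,0,0,0,0],[-0.75,0,0,0,0]]]}}

```text
t: 40.25
eef_pos: [0.4743, 0.3619, 0.0361]
ee_rot: [3.141, 0.0, 3.124]
force: [-0.4, -0.1, 0.4]
width: 0.0765
gripper_force: 0.0
```

Emit:
{"name": "apply_moves", "arguments": {"commands": [[[-0.75,0,0,0.1,0],[-0.75,0,0,0.2,0],[-1,0,0,0.2,0],[-1,0,0,0.2,0],[-1,0,-0.2,0.2,0],[-1,0,-0.2,0.2,0.015],[-1,0,-0.2,0,0.03],[-1,0,-0.2,0,0.03],[-1,0,-0.2,0,0.03],[-1,0,-0.2,0,0.03],[-1,0,-0.2,0,0.03],[-1,0,-0.2,0,0.03]]]}}

```text
t: 41.45
eef_pos: [0.4739, 0.0496, 0.2469]
ee_rot: [-3.142, 0.001, -2.542]
force: [0.8, 0.5, -0.5]
width: 0.0876
gripper_force: 0.0
```

```bash
python3 st.py
python3 - <<'E'
from bk import *
for v,r in(('scene',(330,200,460,310)),('side',(110,240,280,370))):
    g=grab(v); book(g,'orange',.021,r)
g=grab('scene')
for n in('pink','teal'): book(g,n,roi=(170,120,300,200))
E
```

```text
41.65 [0.4737 0.0483 0.2468] [ 3.1416e+00  7.0000e-04 -2.5490e+00] 0.08772593131545192 0.0
orange px [363 221] [448 306] xy 0.4902 0.3649  252.6x152.5 ang -1.4
orange px [110 247] [243 369] xy 0.5150 0.3703  372.0x233.5 ang -13.0
pink px [182 151] [211 166] xy 0.4237 -0.4035  95.0x64.2 ang -79.3
teal px [224 159] [254 171] xy 0.3669 -0.2676  93.7x63.2 ang -89.6
```

Emit:
{"name": "apply_moves", "arguments": {"commands": [[[-1,-0.0209,-0.1885,0,0.0308],[-1,-0.0209,-0.1885,0,0.0308],[-1,-0.0209,-0.1885,0,0.0308],[-1,-0.0209,-0.1885,0,0.0308],[-1,-0.0209,-0.1885,0,0.0308],[-1,-0.0209,-0.1885,0,0.0308],[-1,-0.0209,-0.1885,0,0.0308],[-1,-0.0209,-0.1885,0,0.0308],[-1,-0.0209,-0.1885,0,0.0308],[-1,-0.0209,-0.1885,0,0.0308],[-1,-0.0209,-0.1885,0,0.0308],[-1,-0.0209,-0.1885,0,0.0308]]]}}

```text
t: 43.0
eef_pos: [0.4249, -0.402, 0.2463]
ee_rot: [3.141, 0.0, -1.38]
force: [0.6, 0.7, -0.6]
width: 0.0877
gripper_force: 0.0
```

Emit:
{"name": "apply_moves", "arguments": {"commands": [[[-1,0,0,-0.2,0],[-1,0,0,-0.2,0],[-1,0,0,0,0],[-1,0,0,0,0]]]}}

```text
t: 43.4
eef_pos: [0.4248, -0.4009, 0.1668]
ee_rot: [3.14, 0.0, -1.384]
force: [1.1, -1.1, 1.7]
width: 0.0873
gripper_force: 0.0
```

```bash
python3 st.py
python3 - <<'E'
from bk import *
g=grab('side')
for n in('pink','teal'):
  try: book(g,n,roi=(340,150,420,230))
  except Exception as e: print(e)
E
```

```text
43.6 [ 0.4257 -0.4015  0.1687] [-3.1389e+00 -2.4000e-03 -1.3840e+00] 0.08761700626881651 0.0
pink px [368 176] [372 182] xy 0.4377 -0.3770  35.8x12.8 ang -57.7
teal px [357 193] [373 214] xy 0.3816 -0.2617  104.5x47.2 ang -57.8
```

Emit:
{"name": "apply_moves", "arguments": {"commands": [[[-1,-0.01,-0.0125,-0.15,0],[-1,0,0,-0.15,0],[-1,0,0,-0.15,0],[-1,0,0,-0.13,0],[-1,0,0,-0.12,0],[-1,0,0,0,0],[1,0,0,0,0],[1,0,0,0,0],[1,0,0,0,0],[1,0,0,0,0],[1,0,0,0,0],[1,0,0,0,0]]], "force": 30}}

```text
t: 44.85
eef_pos: [0.4228, -0.4042, 0.028]
ee_rot: [-3.14, -0.001, -1.385]
force: [-1.3, 1.7, 7.6]
width: 0.0635
gripper_force: 30.0
```

```bash
python3 st.py
```

```text
45.05 [ 0.4228 -0.4042  0.028 ] [-3.1401e+00 -1.4000e-03 -1.3848e+00] 0.06303600425488712 30.00305861234665
```

Emit:
{"name": "apply_moves", "arguments": {"commands": [[[1,0,0,0.1,0],[1,0,0,0.2,0],[1,0,0,0.2,0],[1,0,0,0.2,0],[1,0.0131,0.1913,0,-0.0282],[1,0.0131,0.1913,0,-0.0282],[1,0.0131,0.1913,0,-0.0282],[1,0.0131,0.1913,0,-0.0282],[1,0.0131,0.1913,0,-0.0282],[1,0.0131,0.1913,0,-0.0282],[1,0.0131,0.1913,0,-0.0282],[1,0.0131,0.1913,0,-0.0282]]]}}

```text
t: 46.25
eef_pos: [0.4429, -0.0962, 0.1671]
ee_rot: [-3.141, 0.001, -2.098]
force: [1.1, -0.6, -1.0]
width: 0.063
gripper_force: 30.0
```

Emit:
{"name": "apply_moves", "arguments": {"commands": [[[1,0.0131,0.1913,0,-0.0282],[1,0.0131,0.1913,0,-0.0282],[1,0.0131,0.1913,0,-0.0282],[1,0.0131,0.1913,0,-0.0282],[1,0.0131,0.1913,0,-0.0282],[1,0.0131,0.1913,0,-0.0282],[1,0.0131,0.1913,0,-0.0282],[1,0.0131,0.1913,0,-0.0282],[1,0.0131,0.1913,0,-0.0282],[1,0.0131,0.1913,0,-0.0282],[1,0.0131,0.1913,0,-0.0282],[1,0.0131,0.1913,0,-0.0282]]]}}

```text
t: 47.45
eef_pos: [0.4743, 0.3629, 0.1669]
ee_rot: [3.141, 0.0, 3.123]
force: [0.3, 0.2, -1.5]
width: 0.0637
gripper_force: 30.0
```

Emit:
{"name": "apply_moves", "arguments": {"commands": [[[1,0,0,0,0],[1,0,0,0,0],[1,0,0,0,0]]]}}

```text
t: 47.75
eef_pos: [0.4742, 0.3607, 0.1665]
ee_rot: [-3.141, -0.0, 3.127]
force: [-0.2, -0.3, -0.2]
width: 0.0636
gripper_force: 30.0
```

```bash
python3 st.py
```

```text
47.95 [0.4745 0.3605 0.1668] [3.1412e+00 2.0000e-04 3.1256e+00] 0.06343099744588811 29.99972552061081
```

Emit:
{"name": "apply_moves", "arguments": {"commands": [[[1,0,0.0025,-0.15,0],[1,0,0,-0.15,0],[1,0,0,-0.12,0],[1,0,0,-0.08,0],[1,0,0,-0.05,0],[1,0,0,-0.035,0],[1,0,0,0,0],[0.1,0,0,0,0],[-0.7,0,0,0,0],[-0.7,0,0,0,0],[-0.7,0,0,0,0],[-0.7,0,0,0,0]]]}}

```text
t: 49.15
eef_pos: [0.4746, 0.362, 0.0498]
ee_rot: [3.141, 0.0, 3.126]
force: [-0.4, 0.4, 0.4]
width: 0.0743
gripper_force: 0.0
```

Emit:
{"name": "apply_moves", "arguments": {"commands": [[[-0.75,0,0,0.1,0],[-0.75,0,0,0.2,0],[-1,0,0,0.2,0],[-1,0.15,0,0.25,0],[-1,0.15,0,0.25,0],[-1,0.1,0,0.1,0],[-1,0,0,0,0],[-1,0,0,0,0]]]}}

```text
t: 49.95
eef_pos: [0.5459, 0.3616, 0.2549]
ee_rot: [3.141, -0.001, 3.125]
force: [-0.1, -0.5, -1.2]
width: 0.0881
gripper_force: 0.0
```

```bash
python3 st.py
python3 - <<'E'
from bk import *
f=grab('wrist','x.png');np.save('x.npy',f,allow_pickle=True);f['w']=1
book(f,'pink',.036)
g=grab('scene');book(g,'pink',.036,(330,200,460,310));book(g,'teal',.015,(170,120,300,200))
g=grab('side');book(g,'pink',.036,(110,240,280,370))
E
```

```text
50.15 [0.545  0.3615 0.254 ] [-3.1401e+00 -1.6000e-03  3.1267e+00] 0.08766950963363879 0.0
pink px [244  53] [315 159] xy 0.4737 0.3615  93.0x63.6 ang -0.9
pink px [394 237] [427 269] xy 0.4758 0.3622  97.0x65.2 ang -0.3
teal px [224 159] [254 171] xy 0.3669 -0.2676  93.7x63.2 ang -89.6
pink px [158 288] [203 326] xy 0.4725 0.3603  95.3x65.9 ang -1.1
```

View pics/x.png

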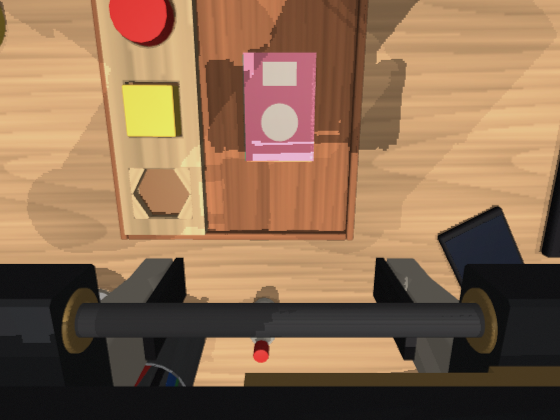

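The view shows the pink pile on the mat at (280,105), with nothing of orange sticking out; the red disc (142,15) and yellow square (150,110) are seated. Going for teal.

Emit:
{"name": "apply_moves", "arguments": {"commands": [[[-1,-0.0524,-0.1851,0,0.0297],[-1,-0.0524,-0.1851,0,0.0297],[-1,-0.0524,-0.1851,0,0.0297],[-1,-0.0524,-0.1851,0,0.0297],[-1,-0.0524,-0.1851,0,0.0297],[-1,-0.0524,-0.1851,0,0.0297],[-1,-0.0524,-0.1851,0,0.0297],[-1,-0.0524,-0.1851,0,0.0297],[-1,-0.0524,-0.1851,0,0.0297],[-1,-0.0524,-0.1851,0,0.0297],[-1,-0.0524,-0.1851,0,0.0297],[-1,-0.0524,-0.1851,0,0.0297]]]}}

```text
t: 51.5
eef_pos: [0.4193, -0.0835, 0.2555]
ee_rot: [-3.141, 0.0, -2.033]
force: [1.6, -0.5, 0.5]
width: 0.0877
gripper_force: 0.0
```

Emit:
{"name": "apply_moves", "arguments": {"commands": [[[-1,-0.0524,-0.1851,0,0.0297],[-1,-0.0524,-0.1851,0,0.0297],[-1,-0.0524,-0.1851,0,0.0297],[-1,-0.0524,-0.1851,0,0.0297],[-1,-0.0524,-0.1851,0,0.0297],[-1,0,0,-0.2,0],[-1,0,0,-0.2,0],[-1,0,0,0,0],[-1,0,0,0,0]]]}}

```text
t: 52.4
eef_pos: [0.3678, -0.2675, 0.1759]
ee_rot: [3.14, -0.0, -1.57]
force: [0.3, 0.0, 0.3]
width: 0.0878
gripper_force: 0.0
```

```bash
python3 st.py
python3 - <<'E'
from bk import *
g=grab('side')
book(g,'teal',.015,(340,150,420,230))
E
```

```text
52.6 [ 0.3691 -0.2676  0.1772] [-3.1385e+00 -1.0000e-03 -1.5697e+00] 0.08740170129900358 0.0
teal px [375 199] [388 206] xy 0.3420 -0.2961  44.4x29.2 ang 60.6
```

Emit:
{"name": "apply_moves", "arguments": {"commands": [[[-1,-0.005,0,-0.17,0],[-1,0,0,-0.17,0],[-1,0,0,-0.16,0],[-1,0,0,-0.13,0],[-1,0,0,-0.11,0],[-1,0,0,0,0],[1,0,0,0,0],[1,0,0,0,0],[1,0,0,0,0],[1,0,0,0,0],[1,0,0,0,0],[1,0,0,0,0]]], "force": 30}}

```text
t: 53.85
eef_pos: [0.3673, -0.2676, 0.0284]
ee_rot: [-3.14, -0.0, -1.57]
force: [-2.4, 2.2, 8.3]
width: 0.0633
gripper_force: 30.0
```

```bash
python3 st.py
```

```text
54.05 [ 0.3673 -0.2676  0.0284] [-3.1401e+00 -4.0000e-04 -1.5705e+00] 0.06374994386601361 30.003679990768433
```

Emit:
{"name": "apply_moves", "arguments": {"commands": [[[1,0,0,0.1,0],[1,0,0,0.2,0],[1,0,0,0.2,0],[1,0,0,0.2,0],[1,0.0315,0.1849,0,-0.0297],[1,0.0315,0.1849,0,-0.0297],[1,0.0315,0.1849,0,-0.0297],[1,0.0315,0.1849,0,-0.0297],[1,0.0315,0.1849,0,-0.0297],[1,0.0315,0.1849,0,-0.0297],[1,0.0315,0.1849,0,-0.0297],[1,0.0315,0.1849,0,-0.0297]]]}}

```text
t: 55.25
eef_pos: [0.4171, 0.03, 0.1679]
ee_rot: [-3.141, 0.001, -2.321]
force: [1.1, -0.6, -1.0]
width: 0.0637
gripper_force: 30.0
```

Emit:
{"name": "apply_moves", "arguments": {"commands": [[[1,0.0315,0.1849,0,-0.0297],[1,0.0315,0.1849,0,-0.0297],[1,0.0315,0.1849,0,-0.0297],[1,0.0315,0.1849,0,-0.0297],[1,0.0315,0.1849,0,-0.0297],[1,0.0315,0.1849,0,-0.0297],[1,0.0315,0.1849,0,-0.0297],[1,0.0315,0.1849,0,-0.0297],[1,0.0315,0.1849,0,-0.0297],[1,0,0,0,0],[1,0,0,0,0]]]}}

```text
t: 56.35
eef_pos: [0.4735, 0.3617, 0.1669]
ee_rot: [-3.141, -0.001, 3.128]
force: [0.3, -1.3, -0.2]
width: 0.0634
gripper_force: 30.0
```

```bash
python3 st.py
```

```text
56.55 [0.4736 0.3605 0.1674] [3.1414e+00 1.0000e-04 3.1260e+00] 0.06362439611717007 29.99952346086502
```

Emit:
{"name": "apply_moves", "arguments": {"commands": [[[1,0.004,0.0025,-0.15,0],[1,0,0,-0.15,0],[1,0,0,-0.1,0],[1,0,0,-0.06,0],[1,0,0,-0.03,0],[1,0,0,-0.02,0],[1,0,0,0,0],[0.1,0,0,0,0],[-0.7,0,0,0,0],[-0.7,0,0,0,0],[-0.7,0,0,0,0],[-0.7,0,0,0,0]]]}}

```text
t: 57.75
eef_pos: [0.4748, 0.3618, 0.0656]
ee_rot: [3.141, 0.0, 3.126]
force: [-0.6, 1.3, 0.4]
width: 0.074
gripper_force: 0.0
```

Emit:
{"name": "apply_moves", "arguments": {"commands": [[[-0.75,0,0,0.1,0],[-0.75,0,0,0.2,0],[-1,0,0,0.2,0],[-1,0.15,0,0.25,0],[-1,0.15,0,0.25,0],[-1,0.1,0,0.1,0],[-1,0,0,0,0],[-1,0,0,0,0],[-1,0,0,0,0]]]}}

```text
t: 58.65
eef_pos: [0.5452, 0.3613, 0.2696]
ee_rot: [-3.14, -0.002, 3.126]
force: [0.5, -0.8, -0.7]
width: 0.0878
gripper_force: 0.0
```

```bash
python3 st.py; python3 q.py
python3 - <<'E'
from bk import *
f=grab('wrist');f['w']=1;book(f,'teal',.051)
a=grab('scene');book(a,'teal',.051,(330,200,460,310));b=grab('side');book(b,'teal',.051,(110,240,280,370))
print('bar',[ (n,) for n in []])
ca=a['image'][190:310,330:460];cb=b['image'][160:345,110:310]
cv2.imwrite('pics/final.png',np.hstack([cv2.resize(ca,(400,369),interpolation=cv2.INTER_CUBIC),cv2.resize(cb,(399,369),interpolation=cv2.INTER_CUBIC)]))
# expected pile outline in crops
R=np.deg2rad(-.95);M=np.array([[np.cos(R),-np.sin(R)],[np.sin(R),np.cos(R)]])
for z in(.006,.021,.036,.051):
    L=(M@(np.array([[1,1],[1,-1],[-1,-1],[-1,1]])*[.0475,.032]).T).T+[.4745,.361]
    print(z,((proj(a,np.c_[L,[z]*4])-[330,190])*[400/130,369/120]).round().tolist(),((proj(b,np.c_[L,[z]*4])-[110,160])*1.995+[400,0]).round().tolist())
print('bar ends shut',((proj(b,[[.627,-.127,.047],[.627,-.005,.047],[.612,-.127,.047],[.612,-.005,.047]])-[110,160])*1.995+[400,0]).round().tolist())
E
```

```text
58.85 [0.5453 0.3615 0.27  ] [-3.1406e+00 -9.0000e-04  3.1268e+00] 0.08750316809868856 0.0
side L,T,R,B [[208, 277], [222, 267], [232, 275], [220, 285]]
exp [[205.6, 276.9], [220.1, 266.6], [232.5, 276.2], [218.0, 287.0]]
[ 0.44988308  0.62247306 -0.19632826]
teal px [243  53] [314 160] xy 0.4750 0.3614  94.3x63.4 ang -0.9
teal px [395 234] [428 265] xy 0.4770 0.3624  94.8x62.9 ang -1.2
teal px [156 283] [202 321] xy 0.4735 0.3596  96.1x65.6 ang -0.4
bar []
0.006 [[258.0, 265.0], [187.0, 234.0], [228.0, 162.0], [297.0, 191.0]] [[495.0, 300.0], [539.0, 268.0], [589.0, 313.0], [544.0, 349.0]]
0.021 [[261.0, 254.0], [189.0, 223.0], [230.0, 151.0], [300.0, 179.0]] [[492.0, 292.0], [538.0, 260.0], [588.0, 305.0], [542.0, 341.0]]
0.036 [[265.0, 242.0], [192.0, 211.0], [233.0, 140.0], [303.0, 168.0]] [[490.0, 284.0], [536.0, 252.0], [586.0, 297.0], [540.0, 332.0]]
0.051 [[268.0, 231.0], [194.0, 200.0], [236.0, 128.0], [307.0, 157.0]] [[487.0, 276.0], [534.0, 244.0], [585.0, 289.0], [538.0, 324.0]]
bar ends shut [[729.0, 43.0], [673.0, 79.0], [736.0, 47.0], [680.0, 83.0]]
```

View pics/final.png

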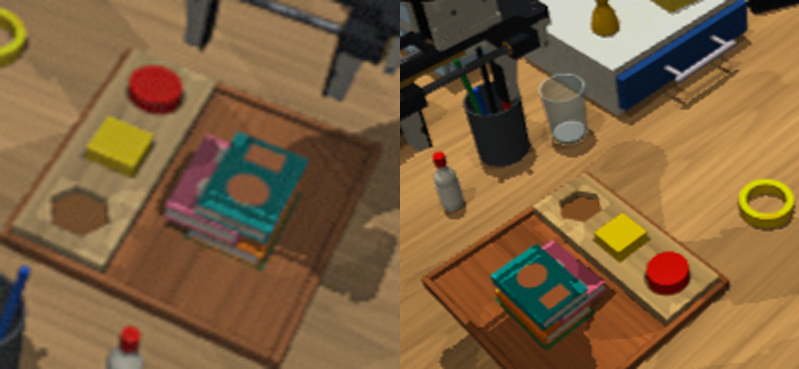

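Teal sits correctly at (0.475, 0.361), but the pink book beneath it was knocked about 2 cm towards the board. I'll lift teal off, park it, re-place pink, then put teal back.

Emit:
{"name": "apply_moves", "arguments": {"commands": [[[-1,-0.117,0,0,0],[-1,-0.117,0,0,0],[-1,-0.1175,0,-0.15,0],[-1,0,0,-0.2,0],[-1,0,0,-0.2,0],[-1,0,0,-0.2,0],[-1,0,0,-0.15,0],[-1,0,0,-0.12,0],[-1,0,0,0,0],[-1,0,0,0,0]]]}}

```text
t: 60.05
eef_pos: [0.4761, 0.3619, 0.0674]
ee_rot: [-3.141, 0.0, 3.127]
force: [0.1, 0.4, -0.1]
width: 0.0878
gripper_force: 0.0
```

```bash
python3 st.py
```

```text
60.25 [0.4765 0.3626 0.0687] [3.1393e+00 1.7000e-03 3.1265e+00] 0.08775601849576464 0.0
```

Emit:
{"name": "apply_moves", "arguments": {"commands": [[[-1,0,0,-0.012,0],[1,0,0,0,0],[1,0,0,0,0],[1,0,0,0,0],[1,0,0,0,0],[1,0,0,0,0],[1,0,0,0,0],[1,0,0,0.1,0],[1,0,0,0.2,0],[1,0,0,0.2,0],[1,0,0,0,0]]], "force": 30}}

```text
t: 61.35
eef_pos: [0.4781, 0.364, 0.1705]
ee_rot: [3.135, 0.006, 3.127]
force: [0.2, 0.5, 0.1]
width: 0.0633
gripper_force: 30.0
```

```bash
python3 st.py
```

```text
61.55 [0.4759 0.3619 0.1653] [-3.1405e+00 -1.3000e-03  3.1259e+00] 0.0634968466203887 29.99986857175827
```

Emit:
{"name": "apply_moves", "arguments": {"commands": [[[1,0.0244,-0.19,0,0],[1,0.0244,-0.19,0,0],[1,0.0244,-0.19,0,0],[1,0.0244,-0.19,0,0],[1,0.0244,-0.19,0,0],[1,0.0244,-0.19,0,0],[1,0.0244,-0.19,0,0],[1,0.0244,-0.19,0,0],[1,0.0244,-0.19,0,0],[1,0,0,0,0]]]}}

```text
t: 62.55
eef_pos: [0.5187, 0.016, 0.163]
ee_rot: [-3.14, -0.003, 3.123]
force: [0.2, -0.2, -1.1]
width: 0.0636
gripper_force: 30.0
```

Emit:
{"name": "apply_moves", "arguments": {"commands": [[[1,0,0,-0.15,0],[1,0,0,-0.15,0],[1,0,0,-0.15,0],[1,0,0,-0.12,0],[1,0,0,-0.08,0],[1,0,0,-0.025,0],[1,0,0,0,0],[0.1,0,0,0,0],[-0.7,0,0,0,0],[-0.7,0,0,0,0],[-0.7,0,0,0,0],[-0.7,0,0,0,0]]]}}

```text
t: 63.75
eef_pos: [0.5198, 0.0198, 0.0298]
ee_rot: [3.142, 0.0, 3.126]
force: [0.3, 0.1, 0.6]
width: 0.0746
gripper_force: 0.0
```

```bash
python3 st.py;python3 - <<'E'
from bk import *
a=grab('scene');book(a,'pink',.036,(330,200,460,310));book(a,'teal',.015,(270,170,400,240))
b=grab('side');book(b,'pink',.036,(110,240,280,370))
hsv=cv2.cvtColor(b['image'],cv2.COLOR_BGR2HSV)
m=cv2.inRange(hsv,np.array((8,200,170)),np.array((18,255,255)));m[:240]=0;m[370:]=0;m[:,:110]=0;m[:,280:]=0
ys,xs=np.nonzero(m);print('orange px',len(xs),xs.min() if len(xs) else 0,xs.max() if len(xs) else 0)
E
```

```text
63.95 [0.5198 0.0197 0.0297] [3.1415e+00 1.0000e-04 3.1262e+00] 0.07445825245380643 0.0
pink px [385 235] [418 265] xy 0.4788 0.3377  96.4x64.8 ang 0.4
teal px [274 214] [298 235] xy 0.5327 0.0224  70.5x67.7 ang -4.8
pink px [167 281] [210 318] xy 0.4756 0.3358  95.7x66.7 ang 0.1
orange px 47 157 190
```

Emit:
{"name": "apply_moves", "arguments": {"commands": [[[-0.7,0,0,0.1,0],[-0.7,0,0,0.2,0],[-0.8,0,0,0.2,0],[-0.8,0,0,0.2,0],[-0.8,-0.0268,0.198,0,0],[-0.8,-0.0268,0.198,0,0],[-0.8,-0.0268,0.198,0,0],[-0.8,-0.0268,0.198,0,0],[-0.8,-0.0268,0.198,0,0],[-0.8,-0.0268,0.198,0,0],[-0.8,-0.0268,0.198,0,0],[-0.8,-0.0268,0.198,0,0]]]}}

```text
t: 65.25
eef_pos: [0.4763, 0.3381, 0.1697]
ee_rot: [3.141, 0.0, 3.126]
force: [1.0, 0.0, -0.3]
width: 0.0786
gripper_force: 0.0
```

```bash
python3 st.py
python3 - <<'E'
from bk import *
f=grab('wrist','y.png');f['w']=1
try: book(f,'pink',.036)
except Exception as e: print(e)
E
```

```text
65.45 [0.4765 0.3399 0.1694] [-3.1409e+00 -7.0000e-04  3.1279e+00] 0.07922807202863007 0.0
pink px [236 144] [323 254] xy 0.4712 0.3372  84.7x63.5 ang 0.4
```

Emit:
{"name": "apply_moves", "arguments": {"commands": [[[-0.8,0,-0.0125,-0.15,0],[-0.8,0,0,-0.15,0],[-0.8,0,0,-0.12,0],[-0.8,0,0,-0.1,0],[-0.8,0,0,-0.08,0],[-0.8,0,0,0,0],[1,0,0,0,0],[1,0,0,0,0],[1,0,0,0,0],[1,0,0,0,0],[1,0,0,0,0]]], "force": 30}}

```text
t: 66.6
eef_pos: [0.4775, 0.3345, 0.0509]
ee_rot: [3.14, 0.002, 3.127]
force: [0.1, -0.8, 7.0]
width: 0.0636
gripper_force: 30.0
```

```bash
python3 st.py
```

```text
66.8 [0.4775 0.3345 0.0509] [3.1404e+00 1.5000e-03 3.1268e+00] 0.06314065307150803 30.017058849334717
```

Emit:
{"name": "apply_moves", "arguments": {"commands": [[[1,0,0,0.1,0],[1,0,0,0.2,0],[1,-0.012,0.066,0.2,0],[1,0,0.066,0,0],[1,0,0,0,0],[1,0,0,0,0]]]}}

```text
t: 67.4
eef_pos: [0.4738, 0.36, 0.1489]
ee_rot: [-3.141, -0.001, 3.127]
force: [0.4, -0.2, -1.5]
width: 0.0635
gripper_force: 30.0
```

```bash
python3 st.py
python3 - <<'E'
from bk import *
R=np.deg2rad(-.95);M=np.array([[np.cos(R),-np.sin(R)],[np.sin(R),np.cos(R)]])
for v in('scene','side'):
    a=grab(v);hsv=cv2.cvtColor(a['image'],cv2.COLOR_BGR2HSV)
    L=(M@(np.array([[1,1],[1,-1],[-1,-1],[-1,1]])*[.0475,.032]).T).T+[.4745,.361]
    E=proj(a,np.c_[L,[.021]*4]);print(v,'exp',E.round(0).tolist())
    c=proj(a,[[.505,.361,.021],[.445,.345,.021],[.475,.361,.021],[.56,.361,.006],[.475,.42,.006]]).round().astype(int);print([hsv[y,x].tolist() for x,y in c])
    for lo in((12,160,90),(12,190,60)):
        m=cv2.inRange(hsv,np.array(lo),np.array((20,255,255)));x0,y0=(E.min(0)-12).astype(int);x1,y1=(E.max(0)+12).astype(int);k=np.zeros_like(m);k[y0:y1,x0:x1]=1;m*=k
        cs=cv2.findContours(m,0,2)[0]
        if cs:
            h=cv2.convexHull(max(cs,key=cv2.contourArea))[:,0];print(lo,[h[i].tolist() for i in(h[:,0].argmin(),h[:,1].argmin(),h[:,0].argmax(),h[:,1].argmax())])
E
```

```text
67.6 [0.4739 0.3596 0.1485] [-3.140e+00 -1.200e-03  3.126e+00] 0.06342923735620618 29.989795982837677
scene exp [[415.0, 272.0], [391.0, 262.0], [405.0, 239.0], [428.0, 248.0]]
[[19, 85, 176], [14, 139, 90], [17, 101, 91], [13, 159, 136], [12, 153, 130]]
(12, 160, 90) [[391, 263], [423, 247], [427, 249], [414, 274]]
(12, 190, 60) [[392, 263], [406, 242], [426, 249], [415, 273]]
side exp [[156.0, 306.0], [179.0, 291.0], [204.0, 313.0], [181.0, 331.0]]
[[16, 171, 234], [20, 111, 119], [19, 121, 116], [13, 193, 200], [12, 195, 161]]
(12, 160, 90) [[144, 326], [149, 280], [209, 295], [182, 341]]
(12, 190, 60) [[144, 325], [150, 282], [215, 303], [215, 341]]
```

Orange is in place. Lowering pink onto it.

Emit:
{"name": "apply_moves", "arguments": {"commands": [[[1,0.004,0.0075,-0.15,0],[1,0,0,-0.15,0],[1,0,0,-0.1,0],[1,0,0,-0.05,0],[1,0,0,-0.035,0],[1,0,0,0,0],[1,0,0,0,0],[0.1,0,0,0,0],[-0.7,0,0,0,0],[-0.7,0,0,0,0],[-0.7,0,0,0,0],[-0.7,0,0,0,0]]]}}

```text
t: 68.9
eef_pos: [0.4754, 0.362, 0.0529]
ee_rot: [3.141, 0.0, 3.126]
force: [-0.6, -0.8, 0.2]
width: 0.0743
gripper_force: 0.0
```

Emit:
{"name": "apply_moves", "arguments": {"commands": [[[-0.75,0,0,0.1,0],[-0.75,0,0,0.2,0],[-1,0,0,0.2,0],[-1,0,0,0.15,0],[-1,0.0279,-0.213,0,0],[-1,0.0279,-0.213,0,0],[-1,0.0279,-0.213,0,0],[-1,0.0279,-0.213,0,0],[-1,0.0279,-0.213,0,0],[-1,0.0279,-0.213,0,0],[-1,0.0279,-0.213,0,0],[-1,0.0279,-0.213,0,0]]]}}

```text
t: 70.1
eef_pos: [0.5198, 0.0195, 0.183]
ee_rot: [3.141, 0.0, 3.127]
force: [1.5, 0.6, 0.4]
width: 0.0874
gripper_force: 0.0
```

```bash
python3 st.py
python3 - <<'E'
from bk import *
a=grab('scene');book(a,'pink',.036,(330,200,460,310));book(a,'teal',.015,(250,170,330,260))
b=grab('side');book(b,'pink',.036,(110,240,280,370))
E
```

```text
70.3 [0.5198 0.0178 0.1827] [3.1415 0.     3.1237] 0.08748678659176012 0.0
pink px [394 237] [427 269] xy 0.4763 0.3623  96.4x65.0 ang -0.3
teal px [274 209] [306 235] xy 0.5200 0.0214  93.5x67.6 ang -0.9
pink px [158 288] [202 326] xy 0.4732 0.3605  95.8x66.0 ang -0.7
```

Pink is back at the mat centre. Picking up teal: down to TCP z 0.0295.

Emit:
{"name": "apply_moves", "arguments": {"commands": [[[-1,0,0.006,-0.2,0],[-1,0,0,-0.2,0],[-1,0,0,-0.15,0],[-1,0,0,-0.13,0],[-1,0,0,-0.09,0],[-1,0,0,0,0],[1,0,0,0,0],[1,0,0,0,0],[1,0,0,0,0],[1,0,0,0,0],[1,0,0,0,0],[1,0,0,0,0]]], "force": 30}}

```text
t: 71.6
eef_pos: [0.5205, 0.0226, 0.0297]
ee_rot: [3.141, 0.002, 3.126]
force: [-1.7, 1.5, 7.5]
width: 0.0634
gripper_force: 30.0
```

```bash
python3 st.py
```

```text
71.8 [0.5206 0.0226 0.0297] [3.1409e+00 1.7000e-03 3.1265e+00] 0.06329713559219773 30.002219080924988
```

Emit:
{"name": "apply_moves", "arguments": {"commands": [[[1,0,0,0.1,0],[1,0,0,0.2,0],[1,0,0,0.2,0],[1,-0.0253,0.188,0.2,0],[1,-0.0253,0.188,0,0],[1,-0.0253,0.188,0,0],[1,-0.0253,0.188,0,0],[1,-0.0253,0.188,0,0],[1,-0.0253,0.188,0,0],[1,-0.0253,0.188,0,0],[1,-0.0253,0.188,0,0],[1,-0.0253,0.188,0,0]]]}}

```text
t: 73.0
eef_pos: [0.4743, 0.3586, 0.1652]
ee_rot: [3.141, 0.0, 3.126]
force: [1.1, -0.1, -0.1]
width: 0.0636
gripper_force: 30.0
```

Emit:
{"name": "apply_moves", "arguments": {"commands": [[[1,0,0,0,0],[1,0,0,0,0]]]}}

```text
t: 73.2
eef_pos: [0.4743, 0.3578, 0.1646]
ee_rot: [-3.141, -0.001, 3.128]
force: [-0.2, -0.6, -1.0]
width: 0.0636
gripper_force: 30.0
```

```bash
python3 st.py
```

```text
73.4 [0.4747 0.3565 0.1649] [-3.1416e+00 -1.0000e-04  3.1252e+00] 0.06352656053073887 29.999728202819824
```

Emit:
{"name": "apply_moves", "arguments": {"commands": [[[1,0.002,0.02,-0.15,0],[1,0,0,-0.15,0],[1,0,0,-0.1,0],[1,0,0,-0.05,0],[1,0,0,-0.03,0],[1,0,0,-0.012,0],[1,0,0,0,0],[0.1,0,0,0,0],[-0.7,0,0,0,0],[-0.7,0,0,0,0],[-0.7,0,0,0,0],[-0.7,0,0,0,0]]]}}

```text
t: 74.6
eef_pos: [0.4753, 0.3614, 0.0668]
ee_rot: [3.141, 0.0, 3.126]
force: [-0.5, -0.5, 0.3]
width: 0.0743
gripper_force: 0.0
```

Emit:
{"name": "apply_moves", "arguments": {"commands": [[[-0.75,0,0,0.1,0],[-0.75,0,0,0.2,0],[-1,0,0,0.2,0],[-1,0,-0.15,0.2,0],[-1,0,-0.2,0.2,0],[-1,0,-0.2,0,0],[-1,0,-0.2,0,0],[-1,0,-0.2,0,0],[-1,0,-0.2,0,0],[-1,0,-0.2,0,0],[-1,0,0,0,0],[-1,0,0,0,0]]]}}

```text
t: 75.8
eef_pos: [0.4753, 0.0951, 0.2422]
ee_rot: [3.141, 0.001, 3.124]
force: [0.4, 1.1, 0.4]
width: 0.088
gripper_force: 0.0
```

```bash
python3 st.py; python3 q.py
python3 - <<'E'
from bk import *
R=np.deg2rad(-.95);M=np.array([[np.cos(R),-np.sin(R)],[np.sin(R),np.cos(R)]])
L=(M@(np.array([[1,1],[1,-1],[-1,-1],[-1,1]])*[.0475,.032]).T).T+[.4745,.361]
for v,r in(('scene',(330,200,460,310)),('side',(110,240,280,370))):
    a=grab(v);book(a,'teal',.051,r)
    hsv=cv2.cvtColor(a['image'],cv2.COLOR_BGR2HSV);m=cv2.inRange(hsv,*map(np.array,B['pink']));k=np.zeros_like(m);k[r[1]:r[3],r[0]:r[2]]=1;m*=k
    ys,xs=np.nonzero(m);print(v,'pink px',len(xs),(xs.min(),xs.max(),ys.min(),ys.max()) if len(xs) else '')
    p=np.vstack([proj(a,np.c_[L,[z]*4]) for z in(.021,.036)]);print('exp pink bbox',p.min(0).round(),p.max(0).round())
    m=cv2.inRange(hsv,np.array((0,140,40)),np.array((6,255,255)))
# drawer handle via side view: bright bar
b=grab('side')
print('bar exp shut',proj(b,[[.627,-.127,.047],[.627,-.005,.047]]).round(1).tolist(),'20mm open',proj(b,[[.607,-.127,.047],[.607,-.005,.047]]).round(1).tolist())
hsv=cv2.cvtColor(b['image'],cv2.COLOR_BGR2HSV);m=cv2.inRange(hsv,np.array((0,0,120)),np.array((180,60,255)))
k=np.zeros_like(m);k[174:206,240:285]=1;m*=k
c=max(cv2.findContours(m,0,2)[0],key=cv2.contourArea)[:,0];print('bar seen',c[c[:,0].argmin()],c[c[:,0].argmax()])
E
```

```text
76.0 [0.4754 0.0964 0.242 ] [-3.1416e+00 -1.0000e-04  3.1273e+00] 0.08741739547514517 0.0
side L,T,R,B [[207, 276], [222, 267], [232, 275], [220, 285]]
exp [[205.6, 276.9], [220.1, 266.6], [232.5, 276.2], [218.0, 287.0]]
[ 0.35884396 -0.91350126  0.3591911 ]
teal px [395 233] [428 264] xy 0.4748 0.3615  96.4x63.4 ang -0.2
scene pink px 36 (np.int64(394), np.int64(427), np.int64(248), np.int64(271))
exp pink bbox [391. 236.] [429. 272.]
teal px [157 284] [202 322] xy 0.4714 0.3585  96.1x65.0 ang -0.8
side pink px 75 (np.int64(157), np.int64(203), np.int64(303), np.int64(328))
exp pink bbox [155. 286.] [204. 331.]
bar exp shut [[275.0, 181.7], [247.0, 199.7]] 20mm open [[279.8, 184.2], [251.8, 202.6]]
bar seen [248 199] [277 181]
```

```bash
python3 -c "
from station import arm
print(arm.job_done())"
```

```text
the job is handed in; nothing more can be done
None
```

I handed the job in at about 76 s: disc and square in their pockets (there was no hexagon), orange, pink and teal books piled squarely on the mat (there was no blue book), and the drawer pushed to its stop; no verdict came back.

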